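Weigh the refilled spice jars and put them in the rack

ROBOT

A 6-joint arm with a two-finger parallel gripper is mounted at the origin on a cart in front of the work surface, level with it; the furniture and walls round the work are solid. World frame = base frame: x ahead of the robot, y to its left, z up, the work surface at z = 0. Lengths are in mm, angles in rad, forces in N, time in s.
With the tool pointing down it reaches from about 350 to 1000 mm from the base axis. Payload 7.1 kg.
Tool frame: the origin (TCP) lies at the very end of the fingers, on their centre line; the grasp point (between the pads) lies 19 mm behind it (ctrl.grip_depth is the distance from the TCP to the grasp point, in mm); z points along the fingers, y is the line along which they close (so a half turn about z gives the same grasp; the last joint's range is limited). The gripper opens to 85 mm and grips with 20 to 120 N. Pads are 22 mm wide; open, the fingers measure 114 mm over their backs; the gripper's body (76 mm by 85 mm) begins 54 mm behind the grasp point. The pads swing forward as they close: fully open they stand 13 mm farther back than shut.
Start: joints at [-1.313, 0.423, 1.63, -0, 1.089, -0.019], TCP at [170.818, -601.187, 231.319] pointing down, gripper open.
Joint ranges: [-3, 3], [-0.9, 2.11], [0.09, 2.58], [-1.31, 4.45], [0.11, 2.69], [-2.54, 2.54]. Speed limits (rad/s): [2.39, 2.39, 3.01, 3.14, 3.14, 3.14].

INTERFACE

Orientations are given as a 3x3 rotation matrix whose columns are the frame's x, y, z axes.
In Python, from cell import ctrl, imaging, job gives the robot as it stands. The module is installed in compiled form; this text tells all that it offers.
- The arm moves only by the tool drive_tool, never from a script. Its argument "moves" is a list of rows, each a list of 3 entries, a list of its own where there are three numbers: the shift along the tool's x, y, z scaled (see below), then the turn, a rotation vector about the tool's x, y, z scaled (see below), then the closure, from -1 (fully open) to 1 (shut). In form: [[[x, y, z], [wx, wy, wz], grip], ...]. A call has 1 to 20 rows; each row is the pose to reach, as a shift and turn from the pose commanded when the call began, along the tool's axes at that moment, turning the shorter way round; what a row does not reach only later rows make up. The controller multiplies each number of a shift by 0.5 m and each number of a turn by pi rad. A row lasts 1/8 s, in which the tool goes at most 62.5 mm and 10.7 degrees, less where a joint would pass 70% of its speed; a pose out of reach is approached as far as the arm can. A call with a number of a shift or a turn outside -1 to 1 is refused whole. A call with a gripper value outside its range is refused whole. The fingers move at their own pace and stop on an object; "grip_force" is the grip in N (left out, the last holds). Time passes only in rows, so rows that repeat a pose let the fingers close. It gives the time, the measured TCP pose, the force, the opening and the grip force at its end, in the units of the state.
- ctrl.get_obs(): the state, without advancing time (a new reading comes with each control period).
- imaging.snapshot(name): name is "scene" or "top"; returns (picture, depth): 480x640x3 uint8, red, green, blue; 480x640 float32, mm along the optical axis (not along the pixel's ray), 0 where there is no reading.
- imaging.camera_params(name): a dict with "fx", "fy", "cx", "cy" (pixels), "D" ([k1, k2, p1, p2, k3] as OpenCV has them; the pictures are not rectified), "cam_to_world" (4x4, takes a point from camera to world coordinates). Camera axes: x right, y down, z forward; pixel columns grow to the right and rows downward; lengths in mm; the calibration is good to about 2 mm. A picture is of the moment at which its call begins. camera_params takes no time and is no camera call.
- job.finish_job(): hands the job in; it is judged then, once.
The state is a dict: "clock": time; "joint_pos": joint angles; "joint_vel": joint speeds; "joint_efforts": joint torques, N m; "ee_pos": TCP position; "tool_rot": TCP orientation; "ft_force": force on the tool from outside, world axes, zero at the start; "wrist_torque": the same for the moment, N m; "width": finger opening in mm; "finger_force": force on a finger pad.
Only numpy, scipy, OpenCV 4.12 (cv2) and the standard library are available. Lean on these libraries where they do the work, as an engineer would, in place of code of your own. Each camera call takes 0.05 s, during which the arm holds its last target. There are 200 camera calls.

TASK

The striped mug has been left on the kitchen scale: lift it off and set it upright in the middle of the black slate coaster. Then weigh the refilled spice jars one after another in the order red-brown, olive green, mustard yellow (one of them may be missing): take the jar out of the pale refill block, stand it upright in the middle of the scale's plate and let go of it for three seconds so that the reading settles, then put it fully down into a free hole of the dark spice rack before the next jar is taken to the scale. In the end the mug still stands in the middle of the slate and no jar may have been knocked over; leave the pepper mill where it is.

Things in the scene. Friction and masses are not known exactly. Their poses are not given: they have to be found in the camera images.
- jar_red_mid (a point): Centre of the spice jar with red-brown filling: a round glass jar 40 mm across and 78 mm high with a brown wooden stopper 35 mm across and 18 mm high on it, 96 mm in all (clear glass: the stopper seems to float over the filling); this point lies on its axis 48 mm above its foot, z is the jar's axis (up). About 0.11 kg. It starts in a hole of the pale block, or is absent. Grip the glass, not the stopper.
- jar_green_mid (a point): Centre of the spice jar with olive green filling: a round glass jar 40 mm across and 78 mm high with a brown wooden stopper 35 mm across and 18 mm high on it, 96 mm in all (clear glass: the stopper seems to float over the filling); this point lies on its axis 48 mm above its foot, z is the jar's axis (up). About 0.11 kg. It starts in a hole of the pale block, or is absent. Grip the glass, not the stopper.
- jar_yellow_mid (a point): Centre of the spice jar with mustard yellow filling: a round glass jar 40 mm across and 78 mm high with a brown wooden stopper 35 mm across and 18 mm high on it, 96 mm in all (clear glass: the stopper seems to float over the filling); this point lies on its axis 48 mm above its foot, z is the jar's axis (up). About 0.11 kg. It starts in a hole of the pale block, or is absent. Grip the glass, not the stopper.
- block_hole0 (a point): Centre of the mouth of an end hole of the pale wooden refill block with thin black rubber strips along its two long sides, in which the jars start. The block is fixed, 82 mm wide (x), 200 mm long (y, along the row of three holes), 35 mm high; this point is on its top face. Round hole 45 mm across, 25 mm deep, with a flat floor 10 mm above the worktop; holes are 65 mm apart.
- block_hole1 (a point): Centre of the mouth of the middle hole of the pale wooden refill block with thin black rubber strips along its two long sides, in which the jars start. The block is fixed, 82 mm wide (x), 200 mm long (y, along the row of three holes), 35 mm high; this point is on its top face. Round hole 45 mm across, 25 mm deep, with a flat floor 10 mm above the worktop; holes are 65 mm apart.
- block_hole2 (a point): Centre of the mouth of the other end hole of the pale wooden refill block with thin black rubber strips along its two long sides, in which the jars start. The block is fixed, 82 mm wide (x), 200 mm long (y, along the row of three holes), 35 mm high; this point is on its top face. Round hole 45 mm across, 25 mm deep, with a flat floor 10 mm above the worktop; holes are 65 mm apart.
- rack_hole0 (a point): Centre of the mouth of an end hole of the dark wooden spice rack with brass end plates, empty at first, where the jars belong. The block is fixed, 74 mm wide (x), 207 mm long (y, along the row of three holes), 35 mm high; this point is on its top face. Round hole 45 mm across, 25 mm deep, with a flat floor 10 mm above the worktop; holes are 65 mm apart.
- rack_hole1 (a point): Centre of the mouth of the middle hole of the dark wooden spice rack with brass end plates, empty at first, where the jars belong. The block is fixed, 74 mm wide (x), 207 mm long (y, along the row of three holes), 35 mm high; this point is on its top face. Round hole 45 mm across, 25 mm deep, with a flat floor 10 mm above the worktop; holes are 65 mm apart.
- rack_hole2 (a point): Centre of the mouth of the other end hole of the dark wooden spice rack with brass end plates, empty at first, where the jars belong. The block is fixed, 74 mm wide (x), 207 mm long (y, along the row of three holes), 35 mm high; this point is on its top face. Round hole 45 mm across, 25 mm deep, with a flat floor 10 mm above the worktop; holes are 65 mm apart.
- scale_plate (a point): Centre of the top of the grey plate of the flat kitchen scale (fixed, 200 x 160 mm, 24 mm high; the display and keys are at its -x end). The plate is 147 mm (x) by 154 mm (y), flat, rigid, its top 24 mm above the worktop.
- mug_cup (a point): Centre of the cup of the striped mug (0.24 kg), on the cup's axis 45 mm above its foot: cup 86 mm across, 90 mm high, open at the top, wall about 5 mm. z is up; the handle is on the -y side. It starts upright on the scale's plate.
- mug_handle (a point): A point in the mug's handle, 61.5 mm from the cup's axis towards -y and 60 mm above its foot. The handle can be pinched here from above, the fingers closing along x: its solid shape is 30 mm wide in x (take it as filled in), reaches from the cup out to 76 mm from the axis, and from 9 to 82 mm above the foot.
- slate_top (a point): Centre of the top of the round black slate coaster, 152 mm across, 12 mm thick, lying loose on the worktop (0.55 kg).
- mill_mid (a point): Centre of the loose pale wooden pepper mill, 58 mm across and 140 mm high, half-way up. Only stands by; leave it alone.
Mind the look-alikes: they are no part of the job. There is more than one size of the part that bears slate_top; the job needs the smaller.

How it is judged (in metres and radians):
On the way, in this order (a step that is already met when the one before it is completed fails the run):
1. the mug stands upright on the slate, let go (horizontal distance between mug_cup and slate_top below 0.035 m and angle between mug_cup's own z axis and vertical below 0.1 rad and contact force between mug and slate above 0.3 N and contact force between the fingers and mug below 0.1 N and linear speed of mug below 0.03 m/s and contact force between mug and scale below 0.1 N), for 0.3 s.
2. the red jar stands upright in the middle of the scale's plate, let go, for two seconds (horizontal distance between jar_red_mid and scale_plate below 0.035 m and height (world z) of jar_red_mid below 0.08 m and angle between jar_red_mid's own z axis and vertical below 0.1 rad and contact force between jar_red and scale above 0.2 N and contact force between the fingers and jar_red below 0.1 N and linear speed of jar_red below 0.03 m/s), for 2 s.
3. the red jar is fully down in a hole of the dark rack, let go ((horizontal distance between jar_red_mid and rack_hole0 below 0.008 m or horizontal distance between jar_red_mid and rack_hole1 below 0.008 m or horizontal distance between jar_red_mid and rack_hole2 below 0.008 m) and height (world z) of jar_red_mid below 0.064 m and angle between jar_red_mid's own z axis and vertical below 0.12 rad and linear speed of jar_red below 0.03 m/s and contact force between the fingers and jar_red below 0.1 N), for 0.2 s.
4. the green jar stands upright in the middle of the scale's plate, let go, for two seconds (horizontal distance between jar_green_mid and scale_plate below 0.035 m and height (world z) of jar_green_mid below 0.08 m and angle between jar_green_mid's own z axis and vertical below 0.1 rad and contact force between jar_green and scale above 0.2 N and contact force between the fingers and jar_green below 0.1 N and linear speed of jar_green below 0.03 m/s), for 2 s.
5. the green jar is fully down in a hole of the dark rack, let go ((horizontal distance between jar_green_mid and rack_hole0 below 0.008 m or horizontal distance between jar_green_mid and rack_hole1 below 0.008 m or horizontal distance between jar_green_mid and rack_hole2 below 0.008 m) and height (world z) of jar_green_mid below 0.064 m and angle between jar_green_mid's own z axis and vertical below 0.12 rad and linear speed of jar_green below 0.03 m/s and contact force between the fingers and jar_green below 0.1 N), for 0.2 s.
6. the yellow jar stands upright in the middle of the scale's plate, let go, for two seconds (horizontal distance between jar_yellow_mid and scale_plate below 0.035 m and height (world z) of jar_yellow_mid below 0.08 m and angle between jar_yellow_mid's own z axis and vertical below 0.1 rad and contact force between jar_yellow and scale above 0.2 N and contact force between the fingers and jar_yellow below 0.1 N and linear speed of jar_yellow below 0.03 m/s), for 2 s.
7. the yellow jar is fully down in a hole of the dark rack, let go ((horizontal distance between jar_yellow_mid and rack_hole0 below 0.008 m or horizontal distance between jar_yellow_mid and rack_hole1 below 0.008 m or horizontal distance between jar_yellow_mid and rack_hole2 below 0.008 m) and height (world z) of jar_yellow_mid below 0.064 m and angle between jar_yellow_mid's own z axis and vertical below 0.12 rad and linear speed of jar_yellow below 0.03 m/s and contact force between the fingers and jar_yellow below 0.1 N), for 0.2 s.
At the end, for the whole second after the job is handed in: Every jar that is there stands in a hole of the dark rack, its axis within 8 mm of the hole's, its foot within 6 mm of the hole's floor, upright within 0.12 rad, let go and at rest; the mug stands upright on the slate, its cup's axis within 35 mm of the slate's centre, let go, at rest (all of step 1 and all of step 3 and all of step 5 and all of step 7); the robot touches nothing.
It fails at once if the red jar is tipped over (angle between jar_red_mid's own z axis and vertical above 0.8 rad).
It fails at once if the green jar is tipped over (angle between jar_green_mid's own z axis and vertical above 0.8 rad).
It fails at once if the yellow jar is tipped over (angle between jar_yellow_mid's own z axis and vertical above 0.8 rad).
It fails at once if the mill is pushed away (distance of mill_mid from where it was at the start of the episode above 0.05 m).
Of jar_red, jar_green, jar_yellow only 2 to 3 are there at a start; the rules pass over those that are not, and their reading is None.
At some moment in a run one of mug, slate may be knocked a few centimetres aside while the robot is not near it.
It also fails if it takes over 210 s, if anything falls off the work surface, if the arm or the gripper's body presses on something with over 40 N, if the wrist force passes 120 N, or if a joint passes its speed limit or range.

## Working session

There is one attempt and no reset: what is moved stays moved. The work goes in short steps, Python scripts to look and compute and a tool call to move; the robot and the scene stay as the last step left them, time stands still between calls to the robot, and variables do not carry over. Pictures are saved under pics/ and viewed, at most 17 in all, crops included, and the job is handed in when it is done.

Besides the shell and the picture viewer there is one more tool, called after "Emit:" by a JSON object that holds its "name" and its "arguments", one argument or row to a line. drive_tool: Moves the arm, as the interface text tells. Its arguments: {"type":"object","properties":{"moves":{"type":"array","items":{"type":"array"}},"grip_force":{"type":"number"}},"required":["moves"]}

```bash
mkdir -p pics; cat > h.py <<'E'
import numpy as np, cv2
from cell import ctrl, imaging, job
def snap(n,f=None):
    p,d=imaging.snapshot(n)
    if f: cv2.imwrite('pics/'+f,p[:,:,::-1])
    return p,d
def ray(n,uv):
    c=imaging.camera_params(n);K=np.array([[c['fx'],0,c['cx']],[0,c['fy'],c['cy']],[0,0,1.]])
    q=cv2.undistortPoints(np.array(uv,float).reshape(-1,1,2),K,np.array(c['D'],float)).reshape(-1,2)
    T=np.array(c['cam_to_world']);return T[:3,3],np.c_[q,np.ones(len(q))]@T[:3,:3].T
def onz(n,uv,z):
    o,d=ray(n,uv);return o+d*((z-o[2])/d[:,2])[:,None]
def px(n,P):
    c=imaging.camera_params(n);K=np.array([[c['fx'],0,c['cx']],[0,c['fy'],c['cy']],[0,0,1.]])
    T=np.linalg.inv(np.array(c['cam_to_world']))
    return cv2.projectPoints(np.array(P,float).reshape(-1,1,3),cv2.Rodrigues(T[:3,:3])[0],T[:3,3],K,np.array(c['D'],float))[0].reshape(-1,2)
E
python3 - <<'E'
from h import *
np.set_printoptions(precision=3,suppress=True)
for n in('scene','top'):
    snap(n,n+'0.png');c=imaging.camera_params(n);print(c)
print(ctrl.get_obs())
E
```

```text
{'fx': 619.0075576093161, 'fy': 619.0075576093161, 'cx': 331.18008141706196, 'cy': 240.26910332967566, 'D': array([0.021, 0.   , 0.   , 0.   , 0.   ]), 'cam_to_world': array([[  -0.458,   -0.6  ,    0.656, -637.602],
       [  -0.889,    0.317,   -0.331,  484.526],
       [  -0.01 ,   -0.735,   -0.678, 1290.85 ],
       [   0.   ,    0.   ,    0.   ,    1.   ]])}
{'fx': 479.4466346054557, 'fy': 479.4466346054557, 'cx': 312.84430664812083, 'cy': 242.178061339833, 'D': array([-0.053,  0.   ,  0.   ,  0.   ,  0.   ]), 'cam_to_world': array([[   0.017,   -0.993,    0.12 ,  350.35 ],
       [  -1.   ,   -0.018,   -0.008, -105.764],
       [   0.01 ,   -0.119,   -0.993, 1443.969],
       [   0.   ,    0.   ,    0.   ,    1.   ]])}
{'clock': 0.1, 'joint_pos': array([-1.313,  0.424,  1.631, -0.   ,  1.089, -0.019]), 'joint_vel': array([-0.   , -0.002, -0.002, -0.002, -0.001, -0.001]), 'joint_efforts': array([ -0.001, -55.843, -28.244,  -0.   ,   0.003,  -0.   ]), 'ee_pos': array([ 170.697, -600.718,  230.612]), 'tool_rot': array([[ 0.962,  0.273, -0.   ],
       [ 0.273, -0.962,  0.001],
       [ 0.   , -0.001, -1.   ]]), 'ft_force': array([ 0.337, -0.517,  0.515]), 'wrist_torque': array([-0.054, -0.014,  0.013]), 'finger_force': 0.0, 'width': 85.44646332333129}
```

View pics/scene0.png

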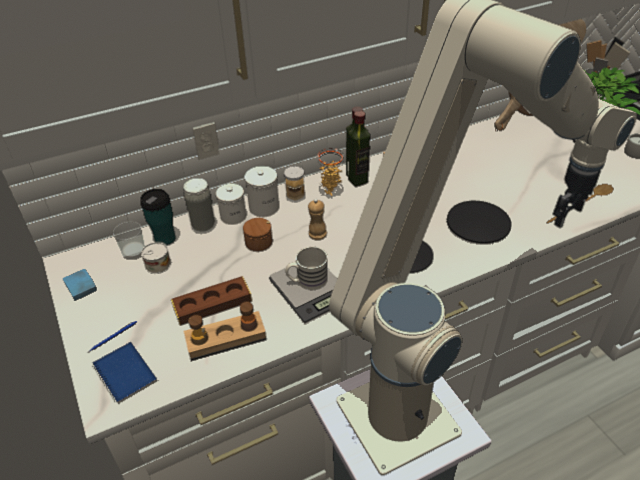

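View pics/top0.png

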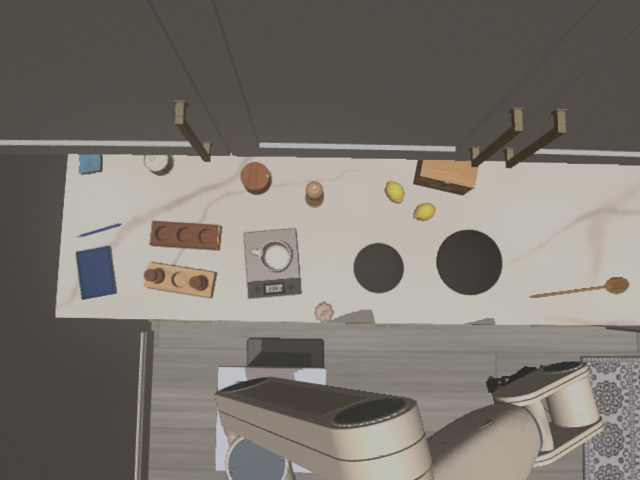

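```bash
python3 - <<'E'
from h import *
t=cv2.imread('pics/top0.png');s=cv2.imread('pics/scene0.png')
a=cv2.resize(t[210:310,140:310],None,fx=4.7,fy=3*0+2.9,interpolation=2) if 0 else cv2.resize(t[215:305,140:310],None,fx=3.2,fy=3.2,interpolation=2)
b=cv2.resize(s[240:365,165:345],None,fx=3,fy=3,interpolation=2)[:310]
w=max(a.shape[1],b.shape[1])
pad=lambda i:cv2.copyMakeBorder(i,0,0,0,w-i.shape[1],0)
cv2.imwrite('pics/crop0.png',np.vstack([pad(a),pad(b)]))
hsv=cv2.cvtColor(t,cv2.COLOR_BGR2HSV)
# black discs
m=(hsv[:,:,2]<45).astype(np.uint8);m[:215]=0;m[310:]=0;m[:,:330]=0
for c in cv2.findContours(m,0,1)[0]:
    if cv2.contourArea(c)>800:
        P=onz('top',c.reshape(-1,2),12)[:,:2].astype(np.float32);(x,y),r=cv2.minEnclosingCircle(P);print('disc',cv2.boundingRect(c),x,y,r,P.mean(0), cv2.fitEllipse(P))
p,d=snap('top')
def W(u,v): 
    o,q=ray('top',[(u,v)]);return (o+q[0]*d[v,u]).round(0)
for u,v in [(153,275),(198,283),(180,279),(163,233),(183,236),(206,236),(272,235),(276,256),(314,190),(255,252),(378,268)]: print((u,v),W(u,v))
E
```

```text
(153, 275) [411. 327. 110.]
(198, 283) [391. 202. 103.]
(180, 279) [405. 277.  15.]
(163, 233) [543. 336.  12.]
(183, 236) [534. 274.  15.]
(206, 236) [536. 205.  11.]
(272, 235) [541.   5.  25.]
(276, 256) [477.  -9.  31.]
(314, 190) [ 656. -117.  127.]
(255, 252) [481.  45. 108.]
(378, 268) [ 448. -314.   13.]
```

View pics/crop0.png

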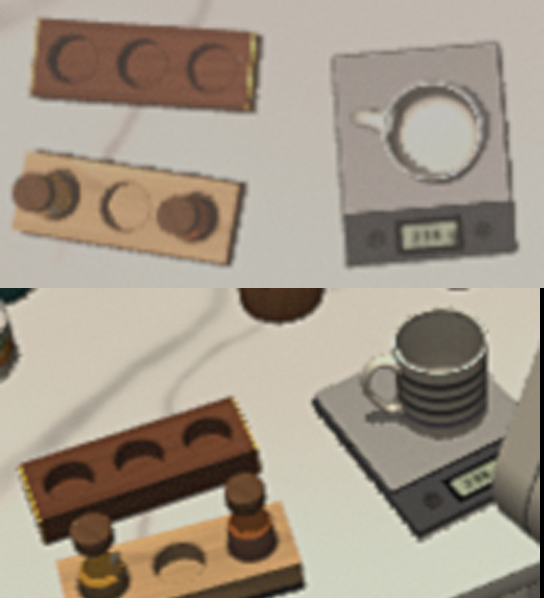

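```bash
cat >> h.py <<'E'
def cloud(n,d):
    v,u=np.mgrid[:480,:640];o,q=ray(n,np.c_[u.ravel(),v.ravel()]);P=o+q*d.reshape(-1,1);P[d.ravel()==0]=-9999
    return P.reshape(480,640,3)
def near(P,x,y,r,z0,z1): return (np.hypot(P[...,0]-x,P[...,1]-y)<r)&(P[...,2]>z0)&(P[...,2]<z1)
def face(n,m,z):
    k=np.argwhere(m)[:,::-1].astype(float);Q=onz(n,k,z);return Q[:,:2].astype(np.float32)
E
python3 - <<'E'
from h import *
np.set_printoptions(precision=1,suppress=True)
for n in('top','scene'):
    D=[snap(n) for _ in range(4)];p=D[0][0];d=np.median([x[1] for x in D],0);P=cloud(n,d)
    hsv=cv2.cvtColor(p,cv2.COLOR_RGB2HSV);np.save(n+'.npy',P);cv2.imwrite(n+'_p.png',p)
    print(n,'noise',np.std([x[1][260,300] for x in D]))
    for nm,x,y,r,z0,z1,z in[('block',400,270,125,28,45,35),('rack',538,270,125,28,45,35),('scale',480,0,135,16,36,24),('rim',480,-10,58,106,125,114),('slate',448,-314,110,6,20,12),('big',460,-600,140,6,20,12)]:
        m=near(P,x,y,r,z0,z1)
        if m.sum()<50: print(nm,'few');continue
        Q=face(n,m,z);print(nm,m.sum(),'mean',Q.mean(0),'rect',cv2.minAreaRect(Q),'circ',cv2.minEnclosingCircle(Q))
    for nm,x,y in[('L',411,327),('R',391,202)]:
        m=near(P,x,y,35,98,116);Q=face(n,m,106);print(nm,m.sum(),Q.mean(0),cv2.minEnclosingCircle(Q),'zmean',P[m][:,2].mean())
        m=near(P,x,y,35,45,85);print('  fill col HSV',np.median(hsv[m],0),m.sum())
E
```

```text
top noise 1.7836097
block 1382 mean [424.7 270. ] rect ((444.8594055175781, 268.6935119628906), (203.67843627929688, 157.74276733398438), 81.68035888671875) circ ((418.17559814453125, 271.3824462890625), 111.54793548583984)
rack 1536 mean [515.6 268.9] rect ((493.52764892578125, 267.1625061035156), (209.22027587890625, 158.4606475830078), 87.4090805053711) circ ((520.0493774414062, 265.3948974609375), 115.3729019165039)
scale 2878 mean [458.    4.4] rect ((457.1158447265625, 4.6186676025390625), (198.29531860351562, 158.31124877929688), 5.837446212768555) circ ((459.0556945800781, 5.0759735107421875), 122.42619323730469)
rim 126 mean [471.5  -5.6] rect ((471.33697509765625, -9.197540283203125), (85.79629516601562, 85.04019165039062), 43.14654541015625) circ ((470.94146728515625, -2.5334312915802), 49.828102111816406)
slate 2010 mean [ 448.6 -314.1] rect ((443.5637512207031, -311.8728942871094), (154.29701232910156, 171.39028930664062), 42.20458221435547) circ ((443.734130859375, -322.6526184082031), 102.6855697631836)
big 3285 mean [ 471.6 -590.7] rect ((459.460693359375, -612.255737
[... 1231 characters left out ...]
79808807373047)
slate 428 mean [ 407.  -343.7] rect ((404.6398010253906, -346.98028564453125), (49.38557815551758, 140.81654357910156), 41.9410285949707) circ ((419.4913024902344, -333.6356201171875), 70.4148178100586)
big 2153 mean [ 462.1 -588.6] rect ((462.358154296875, -588.904052734375), (198.4348907470703, 200.7433319091797), 62.0018424987793) circ ((464.918212890625, -587.9761962890625), 103.53531646728516)
L 151 [405.6 340.1] ((405.2569274902344, 340.9036560058594), 20.07607078552246) zmean 104.0560695909244
  fill col HSV [ 18. 174.  98.] 180
R 132 [386.7 210.9] ((386.3000793457031, 210.62635803222656), 19.678979873657227) zmean 103.58273370592141
  fill col HSV [ 12. 168.  83.] 181
```

```bash
python3 - <<'E'
from h import *
np.set_printoptions(precision=1,suppress=True)
for n,mc in(('top',(471.3,-7)),('scene',(464.2,-9.6))):
    P=np.load(n+'.npy');p=cv2.imread(n+'_p.png');V=p.max(2)
    for nm,x,y,r in[('slate',448,-314,95),('big',465,-590,130)]:
        m=near(P,x,y,r,-15,35)&(V<70);Q=face(n,m,12);(cx,cy),rr=cv2.minEnclosingCircle(Q);print(n,nm,m.sum(),Q.mean(0),cx,cy,rr,np.median(V[m]))
    for nm,x,y,a,hw,hl in[('block',405,270,8,50,110),('rack',538,270,-3,46,112)]:
        dx=P[...,0]-x;dy=P[...,1]-y;t=np.radians(a)
        ux=dx*np.cos(t)+dy*-np.sin(t)*-1*0+0; 
        m=(P[...,2]>27)&(P[...,2]<44)&(abs(dx)<hw+15)&(abs(dy)<hl)&((P[...,0]<470) if nm=='block' else (P[...,0]>475))
        m=cv2.morphologyEx(m.astype(np.uint8),cv2.MORPH_OPEN,np.ones((3,3)))>0
        Q=face(n,m,35);print(n,nm,m.sum(),cv2.minAreaRect(Q))
    dx=P[...,0]-mc[0];dy=P[...,1]-mc[1];R=np.hypot(dx,dy)
    m=(R>50)&(R<82)&(dy>20)&(P[...,2]>88)&(P[...,2]<115);k=P[m];print('handle',m.sum(),k.mean(0), np.degrees(np.arctan2(-(k[:,0].mean()-mc[0]),k[:,1].mean()-mc[1])))
    m=(P[...,2]>106)&(P[...,2]<124)&(R<52)&(V>0);Q=face(n,m,114);Q=Q[(Q[:,1]-mc[1])<38];print('rim ell',cv2.fitEllipse(cv2.convexHull(Q)))
    m=near(P,655,-117,45,130,150);print('mill',face(n,m,140).mean(0))
E
```

```text
top slate 178 [ 449.2 -358.2] 450.1815490722656 -316.0904235839844 70.98164367675781 68.0
top big 3198 [ 472.2 -590.5] 473.2214050292969 -589.6843872070312 98.81616973876953 62.0
top block 1080 ((402.0970764160156, 274.573486328125), (203.6506805419922, 73.79212188720703), 82.40457153320312)
top rack 1255 ((535.22998046875, 265.0960693359375), (209.521240234375, 75.12934875488281), 87.25135803222656)
handle 32 [482.2  52.4 100.9] -10.408624068748743
rim ell ((471.0700378417969, -9.040077209472656), (85.07209777832031, 86.29463195800781), 106.57272338867188)
mill [ 660.8 -116.3]
scene slate 405 [ 406.1 -341.1] 421.5750732421875 -329.68902587890625 69.863525390625 42.0
scene big 2142 [ 461.2 -586.8] 464.10308837890625 -588.1953125 102.17671966552734 42.0
scene block 1270 ((397.44049072265625, 275.4766540527344), (201.47601318359375, 80.04125213623047), 81.90672302246094)
scene rack 1230 ((529.6273193359375, 266.0733337402344), (207.41722106933594, 81.38410949707031), 86.76751708984375)
handle 36 [478.5  50.1  98.4] -13.414870068153698
rim ell ((464.5703125, -10.323448181152344), (85.5883560180664, 90.18814086914062), 70.81964874267578)
mill [ 652.1 -115.5]
```

```bash
cat >> h.py <<'E'
def go(x,y,z,ydir):
    "print scaled row to TCP x,y,z pointing down with tool y along world angle ydir deg"
    o=ctrl.get_obs();R=np.array(o['tool_rot']);s=R.T@(np.array([x,y,z])-o['ee_pos'])/500
    t=np.radians(ydir);yy=np.array([np.cos(t),np.sin(t),0]);zz=np.array([0,0,-1.]);T=np.c_[np.cross(yy,zz),yy,zz]
    w=cv2.Rodrigues(R.T@T)[0].ravel()/np.pi
    print('at',o['ee_pos'].round(1),'shift',s.round(4),'turn',w.round(4),'w',round(o['width'],1),'j',o['joint_pos'].round(2),'t',round(o['clock'],1),'F',o['ft_force'].round(1))
E
python3 -c "
from h import *
go(479,50,231,-11.5)"
```

```text
at [ 170.8 -601.2  231.3] shift [ 9.4880e-01 -1.0844e+00  7.0000e-04] turn [-0.    -0.    -0.348] w 85.4 j [-1.31  0.42  1.63  0.    1.09 -0.02] t 0.6 F [-0.  -0.   0.4]
```

Emit:
{"name": "drive_tool", "arguments": {
  "moves": [
    [[0.5, -0.55, 0], [0, 0, -0.18], -1],
    [[0.5, -0.55, 0], [0, 0, -0.18], -1],
    [[0.5, -0.55, 0], [0, 0, -0.18], -1],
    [[0.5, -0.55, 0], [0, 0, -0.18], -1],
    [[0.5, -0.55, 0], [0, 0, -0.18], -1],
    [[0.5, -0.55, 0], [0, 0, -0.18], -1],
    [[0.5, -0.55, 0], [0, 0, -0.18], -1],
    [[0.5, -0.55, 0], [0, 0, -0.18], -1]
  ],
  "grip_force": 40
}}

```text
clock: 1.55
ee_pos: [336.5, -268.5, 231.6]
tool_rot: [[0.665, 0.747, 0.0], [0.747, -0.665, -0.001], [-0.0, 0.001, -1.0]]
ft_force: [0.6, -1.5, -0.1]
width: 85.4
finger_force: 0.0
```

```bash
python3 -c "
from h import *
go(479,50,231,-11.5)"
```

```text
at [ 336.5 -268.5  231.6] shift [ 0.6654 -0.2106  0.0009] turn [ 0.0003  0.0002 -0.1676] w 85.4 j [-0.7   0.13  2.04 -0.    0.97  0.03] t 1.6 F [ 0.6 -1.5 -0.1]
```

Emit:
{"name": "drive_tool", "arguments": {
  "moves": [
    [[0.665, -0.21, 0], [0, 0, -0.168], -1],
    [[0.665, -0.21, 0], [0, 0, -0.168], -1],
    [[0.665, -0.21, 0], [0, 0, -0.168], -1],
    [[0.665, -0.21, 0], [0, 0, -0.168], -1],
    [[0.665, -0.21, 0], [0, 0, -0.168], -1],
    [[0.665, -0.21, 0], [0, 0, -0.168], -1],
    [[0.665, -0.21, 0], [0, 0, -0.168], -1],
    [[0.665, -0.21, 0], [0, 0, -0.168], -1],
    [[0.665, -0.21, 0], [0, 0, -0.168], -1],
    [[0.665, -0.21, 0], [0, 0, -0.168], -1]
  ]
}}

```text
clock: 2.8
ee_pos: [479.0, 48.6, 231.4]
tool_rot: [[0.201, 0.98, -0.0], [0.98, -0.201, -0.0], [-0.0, -0.0, -1.0]]
ft_force: [0.3, -0.2, -0.7]
width: 85.6
finger_force: 0.0
```

```bash
python3 -c "
from h import *
go(479,50,66,-11.5)
for n in('scene','top'):
  p,d=snap(n);u,v=px(n,ctrl.get_obs()['ee_pos'])[0].astype(int);print(n,u,v);x0=max(u-80,0);y0=max(v-60,0);cv2.imwrite('pics/a_'+n+'.png',cv2.resize(p[y0:y0+150,x0:x0+160,::-1],None,fx=2.5,fy=2.5))
a=cv2.imread('pics/a_scene.png');b=cv2.imread('pics/a_top.png');cv2.imwrite('pics/a.png',np.hstack([a,b]))
"
```

```text
at [479.   48.6 231.4] shift [ 0.0028 -0.0005  0.3307] turn [-0.      0.     -0.0006] w 85.6 j [ 0.08  0.21  1.94 -0.    0.99  0.28] t 2.8 F [ 0.3 -0.2 -0.7]
scene 287 229
top 248 247
```

View pics/a.png

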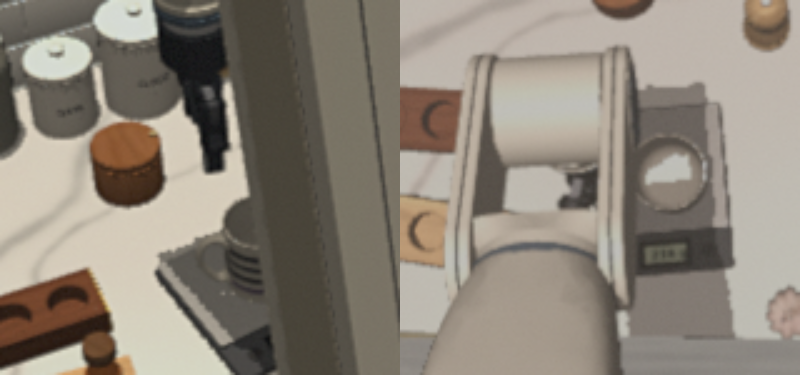

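Emit:
{"name": "drive_tool", "arguments": {
  "moves": [
    [[0.003, 0, 0.2], [0, 0, 0], -1],
    [[0.003, 0, 0.25], [0, 0, 0], -1],
    [[0.003, 0, 0.3], [0, 0, 0], -1],
    [[0.003, 0, 0.331], [0, 0, 0], -1],
    [[0.003, 0, 0.331], [0, 0, 0], -1],
    [[0.003, 0, 0.331], [0, 0, 0], -1],
    [[0.003, 0, 0.331], [0, 0, 0], -1]
  ]
}}

```text
clock: 3.78
ee_pos: [480.4, 51.2, 67.0]
tool_rot: [[0.199, 0.98, 0.002], [0.98, -0.199, 0.0], [0.001, 0.002, -1.0]]
ft_force: [-0.8, 0.3, 0.7]
width: 85.4
finger_force: 0.0
```

Emit:
{"name": "drive_tool", "arguments": {
  "moves": [
    [[0, 0, 0], [0, 0, 0], -0.4],
    [[0, 0, 0], [0, 0, 0], 0.1],
    [[0, 0, 0], [0, 0, 0], 1],
    [[0, 0, 0], [0, 0, 0], 1],
    [[0, 0, 0], [0, 0, 0], 1],
    [[0, 0, 0], [0, 0, 0], 1],
    [[0, 0, 0], [0, 0, 0], 1],
    [[0, 0, 0], [0, 0, 0], 1]
  ]
}}

```text
clock: 4.78
ee_pos: [479.6, 51.2, 66.1]
tool_rot: [[0.199, 0.98, 0.0], [0.98, -0.199, 0.0], [0.0, 0.0, -1.0]]
ft_force: [-1.2, 0.9, 5.0]
width: 21.3
finger_force: 37.6
```

Emit:
{"name": "drive_tool", "arguments": {
  "moves": [
    [[0, 0, -0.02], [0, 0, 0], 1],
    [[0, 0, -0.05], [0, 0, 0], 1],
    [[0, 0, -0.1], [0, 0, 0], 1],
    [[0, 0, -0.15], [0, 0, 0], 1],
    [[0, 0, -0.2], [0, 0, 0], 1],
    [[0, 0, -0.2], [0, 0, 0], 1],
    [[0, 0, -0.2], [0, 0, 0], 1]
  ]
}}

```text
clock: 5.65
ee_pos: [479.0, 51.1, 165.5]
tool_rot: [[0.199, 0.98, -0.0], [0.98, -0.199, 0.0], [-0.0, -0.0, -1.0]]
ft_force: [-0.5, 0.5, -2.3]
width: 21.1
finger_force: 38.2
```

```bash
python3 -c "
from h import *
o=ctrl.get_obs();print(o['ft_force'],o['width'],o['ee_pos'])
for n in('scene','top'):
  p,d=snap(n);u,v=px(n,ctrl.get_obs()['ee_pos'])[0].astype(int);print(n,u,v);x0=max(u-80,0);y0=max(v-60,0);cv2.imwrite('pics/b_'+n+'.png',cv2.resize(p[y0:y0+150,x0:x0+160,::-1],None,fx=2.5,fy=2.5))
  P=cloud(n,d);R=np.array(o['tool_rot']);c=o['ee_pos']-61.5*R[:,0]
  m=near(P,c[0],c[1],65,o['ee_pos'][2]+40,o['ee_pos'][2]+58)&(P[...,1]<c[1]+30);Q=face(n,m,o['ee_pos'][2]+49);print('pred',c,'seen',m.sum(),cv2.minAreaRect(Q),cv2.minEnclosingCircle(Q))
a=cv2.imread('pics/b_scene.png');b=cv2.imread('pics/b_top.png');cv2.imwrite('pics/b.png',np.hstack([a,b]))
"
```

```text
[-0.53311621  0.50656695 -2.34965843] 21.116918406799382 [478.96582302  51.11185223 165.50573157]
scene 287 248
pred [466.70286748  -9.15314501 165.51112514] seen 1 ((481.29827880859375, 20.531768798828125), (0.0, 0.0), 0.0) ((481.29827880859375, 20.531768798828125), 9.999999747378752e-05)
top 250 250
pred [466.70286748  -9.15314501 165.51112514] seen 3 ((505.10260009765625, 3.190831184387207), (1.1676483154296875, 11.526191711425781), 27.917247772216797) ((504.58673095703125, 2.917497396469116), 5.763195991516113)
```

View pics/b.png

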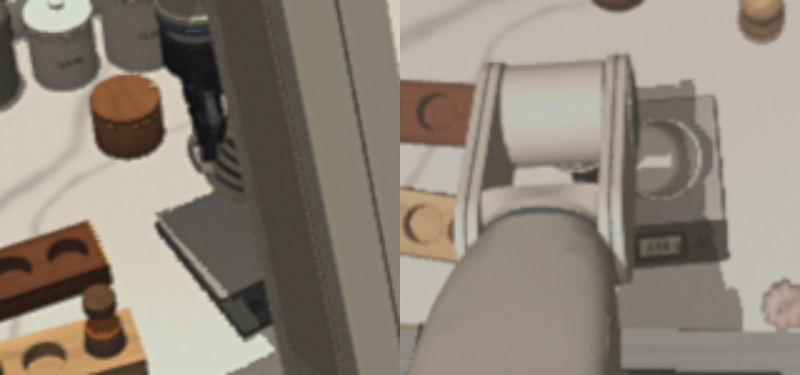

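Emit:
{"name": "drive_tool", "arguments": {
  "moves": [
    [[0, 0, 0.05], [0, 0, 0], 1],
    [[0, 0, 0.1], [0, 0, 0], 1],
    [[0, 0, 0.13], [0, 0, 0], 1],
    [[0, 0, 0.15], [0, 0, 0], 1],
    [[0, 0, 0.17], [0, 0, 0], 1],
    [[0, 0, 0.185], [0, 0, 0], 1],
    [[0, 0, 0.197], [0, 0, 0], 1],
    [[0, 0, 0.2], [0, 0, 0], 1],
    [[0, 0, 0.2], [0, 0, 0], 1],
    [[0, 0, 0.2], [0, 0, 0], 0.4],
    [[0, 0, 0.2], [0, 0, 0], 0],
    [[0, 0, 0.2], [0, 0, 0], 0],
    [[0, 0, 0.2], [0, 0, 0], 0]
  ]
}}

```text
clock: 7.38
ee_pos: [479.2, 51.1, 65.7]
tool_rot: [[0.199, 0.98, -0.0], [0.98, -0.199, -0.0], [-0.0, -0.0, -1.0]]
ft_force: [0.5, 0.2, 0.5]
width: 43.2
finger_force: 0.0
```

```bash
python3 -c "
from h import *
o=ctrl.get_obs();print(o['ft_force'],o['width'],o['ee_pos'])
for n in('scene','top'):
  p,d=snap(n);u,v=px(n,ctrl.get_obs()['ee_pos'])[0].astype(int);print(n,u,v);x0=max(u-80,0);y0=max(v-60,0);cv2.imwrite('pics/c_'+n+'.png',cv2.resize(p[y0:y0+150,x0:x0+160,::-1],None,fx=2.5,fy=2.5))
a=cv2.imread('pics/c_scene.png');b=cv2.imread('pics/c_top.png');cv2.imwrite('pics/c.png',np.hstack([a,b]))
"
```

```text
[0.54870858 0.21058128 0.47534481] 43.18575561568933 [479.22332891  51.09067061  65.70905813]
scene 289 274
top 254 253
```

View pics/c.png

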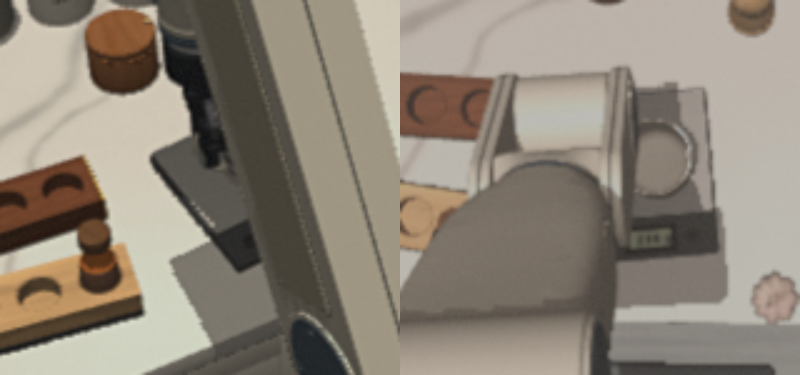

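Emit:
{"name": "drive_tool", "arguments": {
  "moves": [
    [[0, 0, 0], [0, 0, 0], 1],
    [[0, 0, 0], [0, 0, 0], 1],
    [[0, 0, 0], [0, 0, 0], 1],
    [[0, 0, 0], [0, 0, 0], 1],
    [[0, 0, 0], [0, 0, 0], 1],
    [[0, 0, -0.01], [0, 0, 0], 1],
    [[0, 0, -0.02], [0, 0, 0], 1],
    [[0, 0, -0.04], [0, 0, 0], 1],
    [[0, 0, -0.07], [0, 0, 0], 1],
    [[0, 0, -0.1], [0, 0, 0], 1],
    [[0, 0, -0.1], [0, 0, 0], 1]
  ],
  "grip_force": 120
}}

```text
clock: 8.85
ee_pos: [480.6, 51.2, 117.5]
tool_rot: [[0.199, 0.98, 0.003], [0.98, -0.199, 0.0], [0.001, 0.003, -1.0]]
ft_force: [0.2, -0.0, -3.2]
width: 18.8
finger_force: 113.2
```

```bash
python3 -c "
from h import *
o=ctrl.get_obs();print(o['ft_force'],o['wrist_torque'],o['width'],o['ee_pos'],o['finger_force'])
n='top'
p,d=snap(n);cv2.imwrite('pics/d.png',cv2.resize(p[200:320,200:360,::-1],None,fx=4,fy=4))
P=cloud(n,d);c=o['ee_pos']
m=near(P,467,-9,55,c[2]-60,c[2]+90)&(P[...,1]<15);print(m.sum())
k=P[m];r=k[k[:,2]>c[2]+30];print(np.c_[r][::max(1,len(r)//25)].round(0).tolist())
go(449+3,-314+62,200,-11.5)
"
```

```text
[ 0.23940246 -0.0336147  -3.1663743 ] [ 0.11621926 -0.05567771 -0.0296549 ] 18.813513325516883 [480.64148774  51.22406344 117.50705136] 113.20250458549708
644
[[514.0, -1.0, 166.0], [513.0, -9.0, 168.0], [514.0, -17.0, 165.0], [511.0, 2.0, 165.0], [511.0, -6.0, 163.0], [512.0, -13.0, 155.0], [511.0, -22.0, 164.0], [510.0, 6.0, 153.0], [509.0, -25.0, 162.0], [507.0, -30.0, 160.0], [503.0, -36.0, 166.0], [501.0, -41.0, 161.0], [495.0, -44.0, 165.0], [491.0, -47.0, 159.0], [483.0, -50.0, 159.0], [477.0, -52.0, 160.0], [469.0, -53.0, 163.0], [464.0, -53.0, 155.0], [456.0, -48.0, 160.0], [450.0, -45.0, 160.0], [447.0, -45.0, 161.0], [442.0, -37.0, 159.0], [439.0, -37.0, 164.0], [436.0, -32.0, 163.0], [433.0, 5.0, 162.0], [434.0, -27.0, 162.0], [430.0, -3.0, 166.0], [430.0, -11.0, 164.0], [431.0, -19.0, 164.0]]
at [480.   51.2 116.7] shift [-0.6052  0.0663 -0.1668] turn [ 0.0006 -0.0002 -0.    ] w 19.1 j [ 0.08  0.4   2.02 -0.    0.72  0.28] t 8.9 F [-0.2  0.2 -1.9]
```

View pics/d.png

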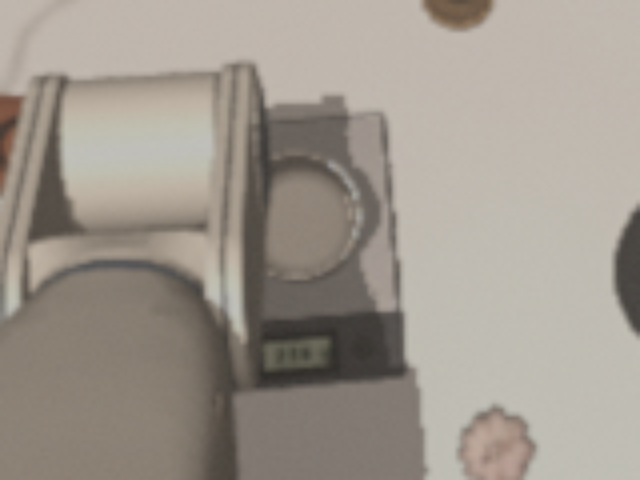

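```bash
cat >> h.py <<'E'
def slate():
    p,d=snap('top');P=cloud('top',d);V=p.max(2)
    m=(V<105)&(P[...,2]<40)&(P[...,0]>340)&(P[...,0]<560)&(P[...,1]<-200)&(P[...,1]>-430)
    m=cv2.morphologyEx(m.astype(np.uint8),cv2.MORPH_OPEN,np.ones((5,5)))
    c=max(cv2.findContours(m,0,1)[0],key=cv2.contourArea);Q=onz('top',c.reshape(-1,2),12)[:,:2].astype(np.float32)
    print('slate',cv2.minEnclosingCircle(Q),cv2.fitEllipse(Q))
E
python3 -c "
from h import *
slate()"
```

```text
slate ((450.2504577636719, -314.735595703125), 74.46121978759766) ((450.31640625, -314.7171936035156), (145.05624389648438, 146.05982971191406), 52.368690490722656)
```

Emit:
{"name": "drive_tool", "arguments": {
  "moves": [
    [[0, 0, -0.1], [0, 0, 0], 1],
    [[0, 0, -0.15], [0, 0, 0], 1],
    [[-0.1, 0.01, -0.16], [0, 0, 0], 1],
    [[-0.2, 0.02, -0.16], [0, 0, 0], 1],
    [[-0.3, 0.03, -0.16], [0, 0, 0], 1],
    [[-0.4, 0.04, -0.16], [0, 0, 0], 1],
    [[-0.5, 0.05, -0.16], [0, 0, 0], 1],
    [[-0.55, 0.06, -0.16], [0, 0, 0], 1],
    [[-0.59, 0.066, -0.16], [0, 0, 0], 1],
    [[-0.6, 0.066, -0.16], [0, 0, 0], 1],
    [[-0.6, 0.066, -0.16], [0, 0, 0], 1],
    [[-0.6, 0.066, -0.16], [0, 0, 0], 1]
  ]
}}

```text
clock: 10.45
ee_pos: [451.9, -248.5, 195.7]
tool_rot: [[0.198, 0.98, -0.0], [0.98, -0.198, 0.0], [0.0, -0.001, -1.0]]
ft_force: [-0.5, 0.1, -1.9]
width: 18.8
finger_force: 113.5
```

```bash
python3 -c "
from h import *
slate()
o=ctrl.get_obs();c=o['ee_pos']
for n in('scene','top'):
  p,d=snap(n);P=cloud(n,d);m=near(P,440,-309,60,c[2]+30,c[2]+60)&(P[...,1]<c[1]-20);Q=face(n,m,c[2]+48);print(n,m.sum(),cv2.minEnclosingCircle(Q),cv2.fitEllipse(cv2.convexHull(Q)),'pred',c[0]-12.2,c[1]-60.3, 'z',P[m][:,2].mean())
  cv2.imwrite('pics/e_'+n+'.png',p[:,:,::-1])
a=cv2.imread('pics/e_scene.png')[150:400,240:540];b=cv2.imread('pics/e_top.png')[180:330,290:470]
cv2.imwrite('pics/e.png',np.hstack([cv2.resize(a,(400,333)),cv2.resize(b,(400,333))]))
go(458.7,-254.7,54,-11.5)
"
```

```text
slate ((400.89080810546875, -324.4185485839844), 9.641119003295898) ((400.891357421875, -324.41558837890625), (14.178337097167969, 18.453866958618164), 2.150134801864624)
scene 214 ((428.2156677246094, -302.6011962890625), 50.96144485473633) ((426.9549255371094, -304.2607116699219), (81.10552215576172, 102.21752166748047), 59.03367233276367) pred 439.8622071108714 -308.81630179635386 z 233.21371352451897
top 26 ((411.4245910644531, -286.4747314453125), 16.26685905456543) ((410.89080810546875, -286.5140075683594), (8.866304397583008, 32.16114044189453), 147.2542724609375) pred 439.8622071108714 -308.81630179635386 z 236.34773287871346
at [ 452.1 -248.7  195.9] shift [-0.0091  0.0153  0.2837] turn [-0.     -0.      0.0003] w 18.4 j [-0.53  0.31  1.9   0.    0.93 -0.33] t 10.6 F [-0.2  0.2 -2.6]
```

View pics/e.png

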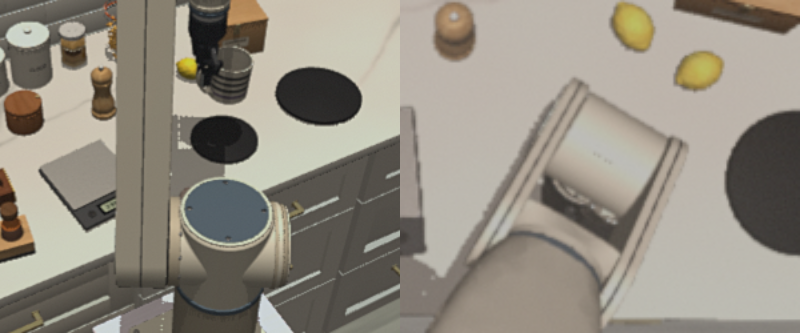

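```bash
cat >> h.py <<'E'
def slate_s():
    p,d=snap('scene');P=cloud('scene',d);V=p.max(2)
    m=(V<75)&near(P,445,-315,130,-25,45)
    m=cv2.morphologyEx(m.astype(np.uint8),cv2.MORPH_OPEN,np.ones((5,5)))
    c=max(cv2.findContours(m,0,1)[0],key=cv2.contourArea);Q=onz('scene',c.reshape(-1,2),12)[:,:2].astype(np.float32)
    print('slate',cv2.boundingRect(c),cv2.minEnclosingCircle(Q),cv2.fitEllipse(Q))
E
python3 -c "
from h import *
slate_s()"
```

```text
slate (383, 237, 50, 36) ((441.8046875, -311.33734130859375), 77.22881317138672) ((441.6513977050781, -311.6575927734375), (145.9805908203125, 150.69407653808594), 54.762325286865234)
```

Emit:
{"name": "drive_tool", "arguments": {
  "moves": [
    [[-0.008, 0.014, 0.05], [0, 0, 0], 1],
    [[-0.008, 0.014, 0.12], [0, 0, 0], 1],
    [[-0.008, 0.014, 0.18], [0, 0, 0], 1],
    [[-0.008, 0.014, 0.23], [0, 0, 0], 1],
    [[-0.008, 0.014, 0.255], [0, 0, 0], 1],
    [[-0.008, 0.014, 0.27], [0, 0, 0], 1],
    [[-0.008, 0.014, 0.278], [0, 0, 0], 1],
    [[-0.008, 0.014, 0.283], [0, 0, 0], 1],
    [[-0.008, 0.014, 0.283], [0, 0, 0], 1],
    [[-0.008, 0.014, 0.283], [0, 0, 0], 1]
  ]
}}

```text
clock: 11.9
ee_pos: [458.8, -255.0, 55.1]
tool_rot: [[0.199, 0.98, 0.002], [0.98, -0.199, -0.001], [-0.0, 0.002, -1.0]]
ft_force: [1.6, 3.3, 4.6]
width: 18.7
finger_force: 115.9
```

Emit:
{"name": "drive_tool", "arguments": {
  "moves": [
    [[0, 0, 0], [0, 0, 0], 0.4],
    [[0, 0, 0], [0, 0, 0], 0],
    [[0, 0, 0], [0, 0, 0], -0.3],
    [[0, 0, 0], [0, 0, 0], -0.3],
    [[0, 0, 0], [0, 0, 0], -0.3],
    [[0, 0, -0.1], [0, 0, 0], -0.3],
    [[0, 0, -0.2], [0, 0, 0], -0.3],
    [[0, 0, -0.3], [0, 0, 0], -1],
    [[0, 0, -0.4], [0, 0, 0], -1],
    [[0.1, 0, -0.4], [0, 0, 0], -1],
    [[0.3, 0, -0.4], [0, 0, 0], -1],
    [[0.5, 0, -0.4], [0, 0, 0], -1],
    [[0.7, 0, -0.4], [0, 0, 0], -1],
    [[0.8, 0, -0.4], [0, 0, 0], -1],
    [[0.8, 0, -0.4], [0, 0, 0], -1],
    [[0.8, 0, -0.4], [0, 0, 0], -1]
  ]
}}

```text
clock: 13.9
ee_pos: [537.9, 140.0, 254.3]
tool_rot: [[0.197, 0.98, 0.0], [0.98, -0.197, 0.0], [0.0, 0.0, -1.0]]
ft_force: [0.3, -0.7, -0.3]
width: 85.5
finger_force: 0.0
```

```bash
python3 -c "
from h import *
o=ctrl.get_obs();print(o['ee_pos'],o['clock'])
for n in('scene','top'):
  p,d=snap(n);P=cloud(n,d);m=near(P,445,-315,60,92,116);Q=face(n,m,102);print(n,m.sum(),cv2.minEnclosingCircle(Q),cv2.minAreaRect(Q),P[m][:,2].mean())
  cv2.imwrite('pics/f_'+n+'.png',p[:,:,::-1])
a=cv2.imread('pics/f_scene.png')[190:340,320:500];b=cv2.imread('pics/f_top.png')[210:360,130:460]
cv2.imwrite('pics/f.png',np.hstack([cv2.resize(a,(330,275)),cv2.resize(b,(470,275))]))
slate_s();slate()
"
```

```text
[537.88548374 140.024639   254.30665166] 13.9
scene 180 ((444.6142578125, -307.07110595703125), 52.66959762573242) ((442.54876708984375, -314.306884765625), (86.13660430908203, 93.16321563720703), 42.33511734008789) 97.85262281966438
top 154 ((450.54217529296875, -307.0965576171875), 51.694671630859375) ((451.8741760253906, -314.4217529296875), (89.30203247070312, 85.19418334960938), 42.251976013183594) 100.13207086292587
slate (383, 246, 50, 27) ((439.6687927246094, -311.40777587890625), 74.37618255615234) ((429.8423767089844, -308.3504333496094), (120.1698989868164, 136.81002807617188), 162.214599609375)
slate ((435.00164794921875, -310.86004638671875), 71.4896469116211) ((422.0858154296875, -308.1516418457031), (82.24658203125, 128.2554168701172), 171.97122192382812)
```

View pics/f.png

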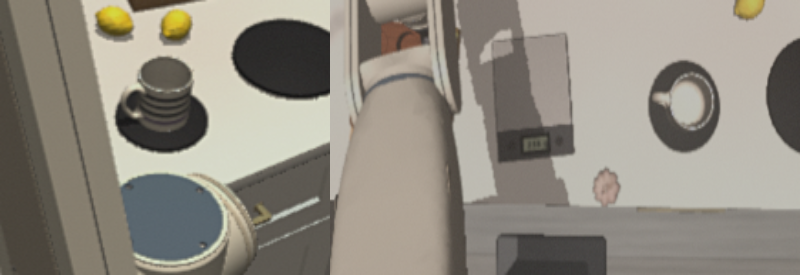

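```bash
python3 -c "
from h import *
go(389.6,210.2,160,-8.5)"
```

```text
at [537.4 137.6 254. ] shift [ 0.0841 -0.3184  0.1881] turn [-0.0002  0.0002 -0.0161] w 85.3 j [ 0.23  0.29  1.77 -0.    1.08  0.43] t 14.1 F [ 0.1 -1.  -1. ]
```

Emit:
{"name": "drive_tool", "arguments": {
  "moves": [
    [[0.084, -0.318, 0], [0, 0, -0.016], -1],
    [[0.084, -0.318, 0], [0, 0, -0.016], -1],
    [[0.084, -0.318, 0.05], [0, 0, -0.016], -1],
    [[0.084, -0.318, 0.1], [0, 0, -0.016], -1],
    [[0.084, -0.318, 0.188], [0, 0, -0.016], -1],
    [[0.084, -0.318, 0.188], [0, 0, -0.016], -1],
    [[0.084, -0.318, 0.188], [0, 0, -0.016], -1],
    [[0.084, -0.318, 0.188], [0, 0, -0.016], -1],
    [[0.084, -0.318, 0.188], [0, 0, -0.016], -1]
  ],
  "grip_force": 40
}}

```text
clock: 15.22
ee_pos: [391.1, 210.3, 161.4]
tool_rot: [[0.15, 0.989, 0.002], [0.989, -0.15, 0.001], [0.001, 0.002, -1.0]]
ft_force: [-0.2, -0.3, 0.3]
width: 85.8
finger_force: 0.0
```

```bash
python3 -c "
from h import *
go(389.6,210.2,48,-8.5)
p,d=snap('scene');cv2.imwrite('pics/g.png',cv2.resize(p[200:370,120:320,::-1],None,fx=3,fy=3))"
```

```text
at [391.1 210.3 161.4] shift [-0.0009 -0.0034  0.2269] turn [ 0.0006 -0.0004 -0.0008] w 85.8 j [ 0.47  0.27  2.07 -0.    0.8   0.62] t 15.2 F [-0.2 -0.3  0.3]
```

View pics/g.png

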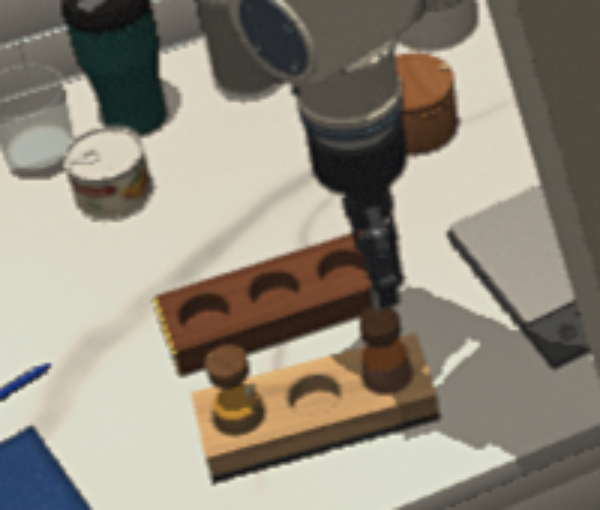

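Emit:
{"name": "drive_tool", "arguments": {
  "moves": [
    [[0, -0.002, 0.06], [0, 0, 0], -1],
    [[0, -0.002, 0.12], [0, 0, 0], -1],
    [[0, -0.002, 0.18], [0, 0, 0], -1],
    [[0, -0.002, 0.225], [0, 0, 0], -1],
    [[0, -0.002, 0.225], [0, 0, 0], -1],
    [[0, -0.002, 0.225], [0, 0, 0], -1],
    [[0, -0.002, 0.225], [0, 0, 0], -0.4]
  ]
}}

```text
clock: 16.15
ee_pos: [390.1, 210.6, 48.9]
tool_rot: [[0.15, 0.989, 0.002], [0.989, -0.15, 0.001], [0.001, 0.002, -1.0]]
ft_force: [-0.0, 0.2, 1.0]
width: 69.6
finger_force: 0.0
```

Emit:
{"name": "drive_tool", "arguments": {
  "moves": [
    [[0, 0, 0], [0, 0, 0], -0.2],
    [[0, 0, 0], [0, 0, 0], 0],
    [[0, 0, 0], [0, 0, 0], 0.2],
    [[0, 0, 0], [0, 0, 0], 1],
    [[0, 0, 0], [0, 0, 0], 1],
    [[0, 0, 0], [0, 0, 0], 1],
    [[0, 0, 0], [0, 0, 0], 1]
  ]
}}

```text
clock: 17.02
ee_pos: [390.4, 210.5, 48.6]
tool_rot: [[0.15, 0.989, 0.002], [0.989, -0.15, 0.001], [0.001, 0.002, -1.0]]
ft_force: [1.4, -1.4, 7.3]
width: 39.9
finger_force: 38.8
```

Emit:
{"name": "drive_tool", "arguments": {
  "moves": [
    [[0, 0, -0.04], [0, 0, 0], 1],
    [[0, 0, -0.09], [0, 0, 0], 1],
    [[0, 0, -0.15], [0, 0, 0], 1],
    [[0, 0, -0.2], [0, 0, 0], 1],
    [[0, 0, -0.2], [0, 0, 0], 1],
    [[0, 0, -0.2], [0, 0, 0], 1]
  ]
}}

```text
clock: 17.77
ee_pos: [388.8, 210.0, 147.2]
tool_rot: [[0.15, 0.989, -0.001], [0.989, -0.15, -0.0], [-0.001, -0.001, -1.0]]
ft_force: [-0.4, 0.1, -1.8]
width: 39.4
finger_force: 40.9
```

```bash
python3 -c "
from h import *
go(476.8,7.3,68,-8.5)"
```

```text
at [388.8 210.  147.2] shift [-0.3743  0.2348  0.1585] turn [-0.0003  0.0002 -0.0007] w 39.4 j [0.47 0.29 2.08 0.   0.77 0.62] t 17.8 F [-0.4  0.1 -1.8]
```

Emit:
{"name": "drive_tool", "arguments": {
  "moves": [
    [[-0.1, 0.06, 0], [0, 0, 0], 1],
    [[-0.2, 0.12, 0], [0, 0, 0], 1],
    [[-0.3, 0.19, 0], [0, 0, 0], 1],
    [[-0.36, 0.23, 0], [0, 0, 0], 1],
    [[-0.374, 0.235, 0.03], [0, 0, 0], 1],
    [[-0.374, 0.235, 0.09], [0, 0, 0], 1],
    [[-0.374, 0.235, 0.13], [0, 0, 0], 1],
    [[-0.374, 0.235, 0.155], [0, 0, 0], 1],
    [[-0.374, 0.235, 0.162], [0, 0, 0], 1],
    [[-0.374, 0.235, 0.166], [0, 0, 0], 1],
    [[-0.374, 0.235, 0.168], [0, 0, 0], 1],
    [[-0.374, 0.235, 0.168], [0, 0, 0], 1]
  ]
}}

```text
clock: 19.27
ee_pos: [477.8, 7.8, 64.3]
tool_rot: [[0.15, 0.989, 0.001], [0.989, -0.15, -0.0], [0.0, 0.001, -1.0]]
ft_force: [0.4, 0.1, -1.0]
width: 39.6
finger_force: 40.9
```

Emit:
{"name": "drive_tool", "arguments": {
  "moves": [
    [[0, 0, 0.003], [0, 0, 0], 1],
    [[0, 0, 0.003], [0, 0, 0], 1],
    [[0, 0, 0.003], [0, 0, 0], 0.1],
    [[0, 0, 0.003], [0, 0, 0], 0],
    [[0, 0, 0.003], [0, 0, 0], -0.2],
    [[0, 0, 0.003], [0, 0, 0], -0.4],
    [[0, 0, 0.003], [0, 0, 0], -0.4],
    [[0, 0, 0.003], [0, 0, 0], -0.4],
    [[0, 0, 0.003], [0, 0, 0], -0.4],
    [[0, 0, 0.003], [0, 0, 0], -0.4],
    [[0, 0, 0.003], [0, 0, 0], -0.4],
    [[0, 0, 0.003], [0, 0, 0], -0.4],
    [[0, 0, 0.003], [0, 0, 0], -0.4],
    [[0, 0, 0.003], [0, 0, 0], -0.4],
    [[0, 0, 0.003], [0, 0, 0], -0.4],
    [[0, 0, 0.003], [0, 0, 0], -0.4],
    [[0, 0, 0.003], [0, 0, 0], -0.4],
    [[0, 0, 0.003], [0, 0, 0], -0.4],
    [[0, 0, 0.003], [0, 0, 0], -0.4]
  ]
}}

```text
clock: 21.65
ee_pos: [477.6, 7.7, 62.3]
tool_rot: [[0.15, 0.989, 0.0], [0.989, -0.15, 0.0], [0.0, 0.0, -1.0]]
ft_force: [-0.3, 0.4, 0.5]
width: 59.9
finger_force: 0.0
```

Emit:
{"name": "drive_tool", "arguments": {
  "moves": [
    [[0, 0, 0], [0, 0, 0], -0.4],
    [[0, 0, 0], [0, 0, 0], -0.4],
    [[0, 0, 0], [0, 0, 0], -0.4],
    [[0, 0, 0], [0, 0, 0], -0.4],
    [[0, 0, 0], [0, 0, 0], -0.4],
    [[0, 0, 0], [0, 0, 0], -0.4],
    [[0, 0, 0], [0, 0, 0], -0.4],
    [[0, 0, 0], [0, 0, 0], -0.4],
    [[0, 0, 0], [0, 0, 0], -0.4],
    [[0, 0, 0], [0, 0, 0], -0.4],
    [[0, 0, 0], [0, 0, 0], -0.4],
    [[0, 0, 0], [0, 0, 0], -0.4],
    [[0, 0, 0], [0, 0, 0], -0.4],
    [[0, 0, 0], [0, 0, 0], -0.4],
    [[0, 0, 0], [0, 0, 0], -0.4]
  ]
}}

```text
clock: 23.52
ee_pos: [477.5, 7.7, 62.3]
tool_rot: [[0.15, 0.989, 0.0], [0.989, -0.15, -0.0], [0.0, 0.0, -1.0]]
ft_force: [0.1, -0.1, -0.2]
width: 59.6
finger_force: 0.0
```

```bash
python3 -c "
from h import *
go(476.8,7.3,63,-8.5)
p,d=snap('top');a=p[200:330,130:430,::-1];p,d=snap('scene');b=p[200:330,130:430,::-1]
cv2.imwrite('pics/k.png',cv2.resize(np.vstack([a,b]),None,fx=2.3,fy=2.3))"
```

```text
at [477.5   7.7  62.3] shift [-0.0011 -0.0013 -0.0014] turn [ 0.     -0.     -0.0007] w 59.6 j [-0.01  0.5   2.05 -0.    0.6   0.14] t 23.5 F [ 0.1 -0.1 -0.2]
```

View pics/k.png

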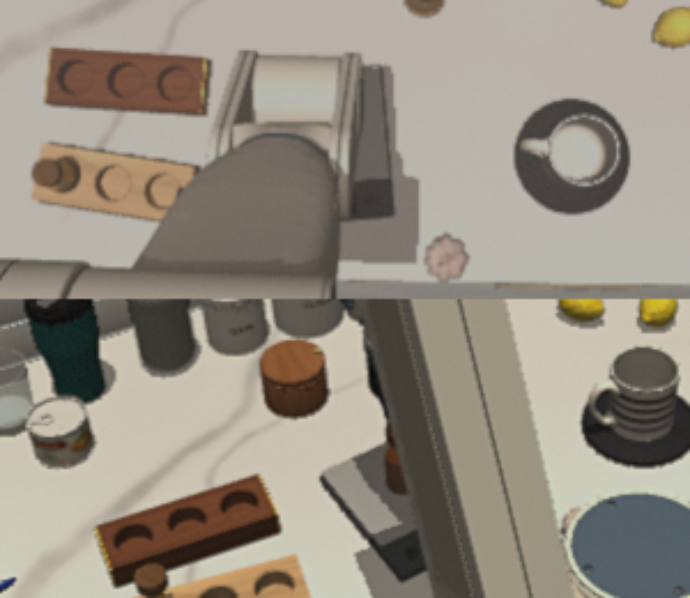

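```bash
cat >> h.py <<'E'
def holes(n='top',k=8,zt=27):
    S=[snap(n) for _ in range(k)];P=cloud(n,np.mean([s[1] for s in S],0))
    for x,y in[(535,200),(532,265),(530,330),(402,275),(392,211)]:
        for X in range(3):
            Q=onz(n,np.argwhere(np.ones((480,640)))[:,::-1],35).reshape(480,640,3) if X==0 else Q
            m=(np.hypot(Q[...,0]-x,Q[...,1]-y)<30)&(P[...,2]<zt)
            q=Q[m];x,y=q[:,:2].mean(0)
        print(n,round(x,1),round(y,1),m.sum(),'diam',2*np.sqrt(m.sum()/np.pi)*(1409/.993/479.4 if n=='top' else 0),cv2.minEnclosingCircle(q[:,:2].astype(np.float32)))
    return S
E
python3 -c "
from h import *
holes()"
```

```text
top 531.7 199.1 158 diam 41.98047205060948 ((531.5799560546875, 199.01210021972656), 21.830049514770508)
top 534.9 264.5 164 diam 42.77014260157182 ((534.8264770507812, 264.5189208984375), 22.103240966796875)
top 538.1 330.5 164 diam 42.77014260157182 ((537.9344482421875, 330.20257568359375), 21.807676315307617)
top 403.1 273.9 158 diam 41.98047205060948 ((403.4315490722656, 274.0089111328125), 21.341279983520508)
top 394.0 210.2 161 diam 42.3771467406124 ((393.1742248535156, 209.14453125), 21.728532791137695)
```

Emit:
{"name": "drive_tool", "arguments": {
  "moves": [
    [[0, 0, 0], [0, 0, 0], -0.1],
    [[0, 0, 0], [0, 0, 0], 0.1],
    [[0, 0, 0], [0, 0, 0], 1],
    [[0, 0, 0], [0, 0, 0], 1],
    [[0, 0, 0], [0, 0, 0], 1],
    [[0, 0, 0], [0, 0, 0], 1],
    [[0, 0, -0.03], [0, 0, 0], 1],
    [[0, 0, -0.1], [0, 0, 0], 1],
    [[0, 0, -0.16], [0, 0, 0], 1],
    [[0, 0, -0.16], [0, 0, 0], 1],
    [[0, 0, -0.16], [0, 0, 0], 1]
  ]
}}

```text
clock: 25.4
ee_pos: [476.9, 7.8, 142.1]
tool_rot: [[0.15, 0.989, -0.001], [0.989, -0.15, 0.0], [-0.0, -0.001, -1.0]]
ft_force: [0.1, -0.1, -0.8]
width: 39.0
finger_force: 40.6
```

```bash
python3 -c "
from h import *
go(528.6,199.5,100,-5)"
```

```text
at [476.9   7.8 142.1] shift [0.3946 0.0447 0.0841] turn [-0.0002  0.     -0.0201] w 39.0 j [-0.01  0.35  2.02  0.    0.78  0.14] t 25.4 F [ 0.1 -0.1 -0.8]
```

Emit:
{"name": "drive_tool", "arguments": {
  "moves": [
    [[0.1, 0.01, 0], [0, 0, -0.02], 1],
    [[0.2, 0.02, 0], [0, 0, -0.02], 1],
    [[0.3, 0.03, 0], [0, 0, -0.02], 1],
    [[0.37, 0.04, 0.0], [0, 0, -0.02], 1],
    [[0.395, 0.045, 0.03], [0, 0, -0.02], 1],
    [[0.395, 0.045, 0.07], [0, 0, -0.02], 1],
    [[0.395, 0.045, 0.084], [0, 0, -0.02], 1],
    [[0.395, 0.045, 0.084], [0, 0, -0.02], 1],
    [[0.395, 0.045, 0.084], [0, 0, -0.02], 1],
    [[0.395, 0.045, 0.084], [0, 0, -0.02], 1]
  ]
}}

```text
clock: 26.65
ee_pos: [529.8, 199.5, 101.0]
tool_rot: [[0.088, 0.996, 0.001], [0.996, -0.088, 0.0], [0.001, 0.001, -1.0]]
ft_force: [0.0, 0.6, -1.6]
width: 39.3
finger_force: 40.6
```

```bash
python3 -c "
from h import *
go(528.6,199.5,52,-5)
p,d=snap('scene');cv2.imwrite('pics/m.png',cv2.resize(p[220:340,150:310,::-1],None,fx=5,fy=5,interpolation=2))
print(px('scene',[(528.6-3.4,199,35),(528.6-3.4,199,62)])-[150,220])"
```

```text
at [529.8 199.5 101. ] shift [-0.0003 -0.0026  0.098 ] turn [ 0.0003 -0.0002 -0.0002] w 39.3 j [0.34 0.52 1.84 0.   0.78 0.43] t 26.6 F [ 0.   0.6 -1.6]
[[84.67273123 69.30890045]
 [83.53303689 62.57035657]]
```

View pics/m.png

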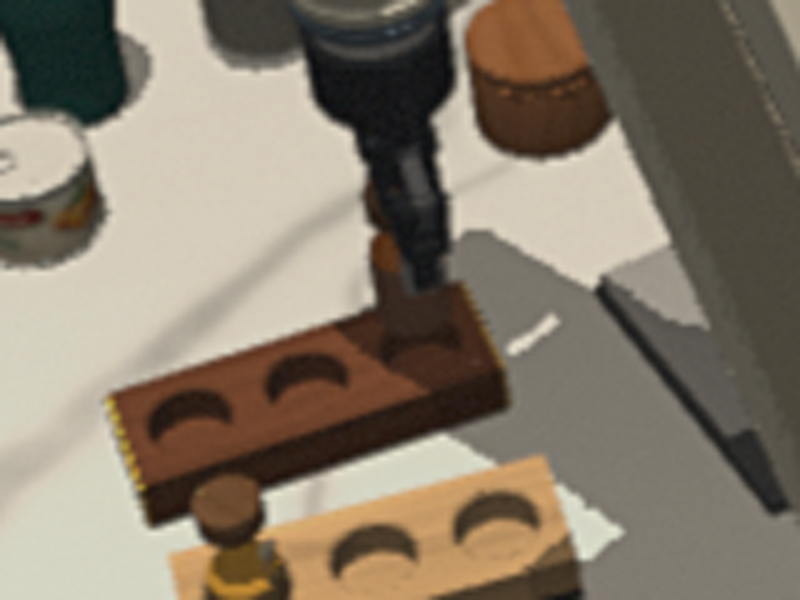

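Emit:
{"name": "drive_tool", "arguments": {
  "moves": [
    [[0, -0.002, 0.03], [0, 0, 0], 1],
    [[0, -0.002, 0.045], [0, 0, 0], 1],
    [[0, -0.002, 0.055], [0, 0, 0], 1],
    [[0, -0.002, 0.063], [0, 0, 0], 1],
    [[0, -0.002, 0.07], [0, 0, 0], 1],
    [[0, -0.002, 0.07], [0, 0, 0], 1]
  ]
}}

```text
clock: 27.45
ee_pos: [529.0, 199.8, 65.2]
tool_rot: [[0.087, 0.996, 0.001], [0.996, -0.087, 0.0], [0.0, 0.001, -1.0]]
ft_force: [3.7, 0.4, -3.4]
width: 39.1
finger_force: 41.0
```

Emit:
{"name": "drive_tool", "arguments": {
  "moves": [
    [[0, 0.002, 0.005], [0, 0, 0], 1],
    [[0, 0.002, 0.015], [0, 0, 0], 1],
    [[0, 0.002, 0.022], [0, 0, 0], 1],
    [[0, 0.002, 0.03], [0, 0, 0], 1],
    [[0, 0.002, 0.031], [0, 0, 0], 1],
    [[0, 0.002, 0.031], [0, 0, 0], 1]
  ]
}}

```text
clock: 28.2
ee_pos: [529.5, 199.7, 49.8]
tool_rot: [[0.088, 0.996, 0.0], [0.996, -0.088, 0.0], [0.0, 0.0, -1.0]]
ft_force: [3.4, -0.3, -2.7]
width: 38.9
finger_force: 40.8
```

Open, retract, then head for the yellow jar.

Emit:
{"name": "drive_tool", "arguments": {
  "moves": [
    [[0, 0, 0.002], [0, 0, 0], 1],
    [[0, 0, 0.002], [0, 0, 0], 0.1],
    [[0, 0, 0.002], [0, 0, 0], 0],
    [[0, 0, 0.002], [0, 0, 0], -0.2],
    [[0, 0, 0.002], [0, 0, 0], -0.5],
    [[0, 0, 0.002], [0, 0, 0], -0.5],
    [[0, 0, 0.002], [0, 0, 0], -0.5],
    [[0, 0, 0.002], [0, 0, 0], -0.5],
    [[0, 0, -0.05], [0, 0, 0], -0.6],
    [[0, 0, -0.12], [0, 0, 0], -1],
    [[0, 0, -0.2], [0, 0, 0], -1],
    [[0, 0, -0.26], [0, 0, 0], -1],
    [[0, 0, -0.26], [0, 0, 0], -1],
    [[0, 0, -0.26], [0, 0, 0], -1]
  ]
}}

```text
clock: 29.95
ee_pos: [528.8, 199.5, 179.2]
tool_rot: [[0.088, 0.996, -0.001], [0.996, -0.088, -0.0], [-0.0, -0.001, -1.0]]
ft_force: [0.3, 0.6, -0.5]
width: 85.5
finger_force: 0.0
```

```bash
python3 -c "
from h import *
np.set_printoptions(precision=1,suppress=True)
for n in('top','scene'):
  p,d=snap(n);P=cloud(n,d)
  for nm,x,y in[('redrack',532,200),('yel',410,339)]:
    m=near(P,x,y,35,96,118);k=P[m]
    if m.sum()>20: print(n,nm,m.sum(),face(n,m,106).mean(0),cv2.minEnclosingCircle(face(n,m,106)),k[:,2].mean())
go(409,339.5,160,-8.5)"
```

```text
top redrack 85 [531.  193.8] ((530.465087890625, 197.68894958496094), 17.35148811340332) 105.27869454654642
scene redrack 119 [523.3 201.3] ((522.443603515625, 203.17550659179688), 21.609352111816406) 103.70369592501442
scene yel 158 [404.6 340.1] ((403.9909973144531, 341.388427734375), 21.39661979675293) 103.78659052103819
at [528.5 199.3 178.5] shift [ 0.3 -0.3  0. ] turn [-0.  0.  0.] w 85.7 j [0.3 0.4 1.8 0.  0.9 0.4] t 30.1 F [ 0.3 -0.2  0.4]
```

```bash
python3 -c "
from h import *
np.set_printoptions(precision=4,suppress=True)
go(408.8,339.5,160,-8.5)"
```

```text
at [528.5 199.3 178.5] shift [ 0.2583 -0.263   0.0373] turn [-0.0007  0.0003  0.0193] w 85.7 j [0.34 0.4  1.8  0.   0.94 0.43] t 30.1 F [ 0.3 -0.2  0.4]
```

Emit:
{"name": "drive_tool", "arguments": {
  "moves": [
    [[0.258, -0.263, 0.0], [0, 0, 0.019], -1],
    [[0.258, -0.263, 0.0], [0, 0, 0.019], -1],
    [[0.258, -0.263, 0.0], [0, 0, 0.019], -1],
    [[0.258, -0.263, 0.0], [0, 0, 0.019], -1],
    [[0.258, -0.263, 0.037], [0, 0, 0.019], -1],
    [[0.258, -0.263, 0.037], [0, 0, 0.019], -1],
    [[0.258, -0.263, 0.037], [0, 0, 0.019], -1]
  ]
}}

```text
clock: 30.92
ee_pos: [410.1, 339.1, 161.2]
tool_rot: [[0.148, 0.989, -0.001], [0.989, -0.148, -0.001], [-0.001, -0.0, -1.0]]
ft_force: [0.4, 0.2, -0.1]
width: 85.9
finger_force: 0.0
```

```bash
python3 -c "
from h import *
go(408.8,339.5,48.6,-8.5)"
```

```text
at [410.1 339.1 161.2] shift [ 0.0006 -0.0025  0.2251] turn [-0.0001  0.0002  0.    ] w 85.9 j [ 0.67  0.39  1.89 -0.    0.87  0.82] t 30.9 F [ 0.4  0.2 -0.1]
```

Emit:
{"name": "drive_tool", "arguments": {
  "moves": [
    [[0, -0.002, 0.06], [0, 0, 0], -1],
    [[0, -0.002, 0.12], [0, 0, 0], -1],
    [[0, -0.002, 0.18], [0, 0, 0], -1],
    [[0, -0.002, 0.224], [0, 0, 0], -1],
    [[0, -0.002, 0.224], [0, 0, 0], -1],
    [[0, -0.002, 0.224], [0, 0, 0], -1],
    [[0, -0.002, 0.224], [0, 0, 0], -0.4],
    [[0, -0.002, 0.224], [0, 0, 0], -0.2],
    [[0, -0.002, 0.224], [0, 0, 0], 0],
    [[0, -0.002, 0.224], [0, 0, 0], 0.2],
    [[0, -0.002, 0.224], [0, 0, 0], 1],
    [[0, -0.002, 0.224], [0, 0, 0], 1],
    [[0, -0.002, 0.224], [0, 0, 0], 1],
    [[0, -0.002, 0.224], [0, 0, 0], 1]
  ]
}}

```text
clock: 32.67
ee_pos: [409.2, 340.1, 50.0]
tool_rot: [[0.147, 0.989, 0.001], [0.989, -0.147, 0.001], [0.001, 0.001, -1.0]]
ft_force: [-0.1, -2.3, 6.0]
width: 39.5
finger_force: 39.5
```

Emit:
{"name": "drive_tool", "arguments": {
  "moves": [
    [[0, 0, -0.04], [0, 0, 0], 1],
    [[0, 0, -0.09], [0, 0, 0], 1],
    [[0, 0, -0.15], [0, 0, 0], 1],
    [[0, 0, -0.21], [0, 0, 0], 1],
    [[0, 0, -0.21], [0, 0, 0], 1],
    [[0, 0, -0.21], [0, 0, 0], 1]
  ]
}}

```text
clock: 33.42
ee_pos: [408.1, 339.4, 153.6]
tool_rot: [[0.147, 0.989, -0.001], [0.989, -0.147, -0.001], [-0.001, -0.001, -1.0]]
ft_force: [1.2, -0.2, -1.9]
width: 39.5
finger_force: 40.9
```

```bash
python3 -c "
from h import *
go(477.3,7.5,63,-8.5)"
```

```text
at [408.1 339.4 153.6] shift [-0.6361  0.2344  0.1816] turn [-0.0002  0.0003  0.0004] w 39.5 j [ 0.67  0.4   1.89 -0.    0.85  0.82] t 33.4 F [ 1.2 -0.2 -1.9]
```

Emit:
{"name": "drive_tool", "arguments": {
  "moves": [
    [[-0.1, 0.037, 0], [0, 0, 0], 1],
    [[-0.2, 0.074, 0], [0, 0, 0], 1],
    [[-0.3, 0.11, 0], [0, 0, 0], 1],
    [[-0.4, 0.147, 0], [0, 0, 0], 1],
    [[-0.5, 0.184, 0], [0, 0, 0], 1],
    [[-0.6, 0.22, 0], [0, 0, 0], 1],
    [[-0.636, 0.234, 0.03], [0, 0, 0], 1],
    [[-0.636, 0.234, 0.09], [0, 0, 0], 1],
    [[-0.636, 0.234, 0.14], [0, 0, 0], 1],
    [[-0.636, 0.234, 0.165], [0, 0, 0], 1],
    [[-0.636, 0.234, 0.173], [0, 0, 0], 1],
    [[-0.636, 0.234, 0.176], [0, 0, 0], 1],
    [[-0.636, 0.234, 0.176], [0, 0, 0], 1]
  ]
}}

```text
clock: 35.05
ee_pos: [478.2, 8.2, 66.9]
tool_rot: [[0.147, 0.989, 0.001], [0.989, -0.147, 0.0], [0.0, 0.001, -1.0]]
ft_force: [0.6, -0.9, -0.6]
width: 39.1
finger_force: 40.9
```

Emit:
{"name": "drive_tool", "arguments": {
  "moves": [
    [[0, 0, 0.004], [0, 0, 0], 1],
    [[0, 0, 0.004], [0, 0, 0], 1],
    [[0, 0, 0.004], [0, 0, 0], 1],
    [[0, 0, 0.005], [0, 0, 0], 0.1],
    [[0, 0, 0.005], [0, 0, 0], 0],
    [[0, 0, 0.005], [0, 0, 0], -0.2],
    [[0, 0, 0.005], [0, 0, 0], -0.4],
    [[0, 0, 0.005], [0, 0, 0], -0.4],
    [[0, 0, 0.005], [0, 0, 0], -0.4],
    [[0, 0, 0.005], [0, 0, 0], -0.4],
    [[0, 0, 0.005], [0, 0, 0], -0.4],
    [[0, 0, 0.005], [0, 0, 0], -0.4],
    [[0, 0, 0.005], [0, 0, 0], -0.4],
    [[0, 0, 0.005], [0, 0, 0], -0.4],
    [[0, 0, 0.005], [0, 0, 0], -0.4],
    [[0, 0, 0.005], [0, 0, 0], -0.4],
    [[0, 0, 0.005], [0, 0, 0], -0.4],
    [[0, 0, 0.005], [0, 0, 0], -0.4],
    [[0, 0, 0.005], [0, 0, 0], -0.4],
    [[0, 0, 0.005], [0, 0, 0], -0.4]
  ]
}}

```text
clock: 37.55
ee_pos: [477.7, 8.1, 63.8]
tool_rot: [[0.147, 0.989, 0.0], [0.989, -0.147, -0.0], [0.0, 0.0, -1.0]]
ft_force: [0.3, 0.3, -0.4]
width: 59.5
finger_force: 0.0
```

Emit:
{"name": "drive_tool", "arguments": {
  "moves": [
    [[0, 0, 0], [0, 0, 0], -0.4],
    [[0, 0, 0], [0, 0, 0], -0.4],
    [[0, 0, 0], [0, 0, 0], -0.4],
    [[0, 0, 0], [0, 0, 0], -0.4],
    [[0, 0, 0], [0, 0, 0], -0.4],
    [[0, 0, 0], [0, 0, 0], -0.4],
    [[0, 0, 0], [0, 0, 0], -0.4],
    [[0, 0, 0], [0, 0, 0], -0.4],
    [[0, 0, 0], [0, 0, 0], -0.4],
    [[0, 0, 0], [0, 0, 0], -0.4],
    [[0, 0, 0], [0, 0, 0], -0.4],
    [[0, 0, 0], [0, 0, 0], -0.4],
    [[0, 0, 0], [0, 0, 0], -0.4],
    [[0, 0, 0], [0, 0, 0], -0.4],
    [[0, 0, 0], [0, 0, 0], -0.4]
  ]
}}

```text
clock: 39.42
ee_pos: [477.7, 8.1, 63.8]
tool_rot: [[0.147, 0.989, -0.0], [0.989, -0.147, 0.0], [0.0, -0.0, -1.0]]
ft_force: [-0.1, 0.8, 0.1]
width: 60.1
finger_force: 0.0
```

Emit:
{"name": "drive_tool", "arguments": {
  "moves": [
    [[0, 0, 0], [0, 0, 0], -0.1],
    [[0, 0, 0], [0, 0, 0], 0.1],
    [[0, 0, 0], [0, 0, 0], 1],
    [[0, 0, 0], [0, 0, 0], 1],
    [[0, 0, 0], [0, 0, 0], 1],
    [[0, 0, 0], [0, 0, 0], 1],
    [[0, 0, -0.03], [0, 0, 0], 1],
    [[0, 0, -0.1], [0, 0, 0], 1],
    [[0, 0, -0.19], [0, 0, 0], 1],
    [[0, 0, -0.19], [0, 0, 0], 1],
    [[0, 0, -0.19], [0, 0, 0], 1]
  ]
}}

```text
clock: 40.8
ee_pos: [477.1, 8.1, 158.8]
tool_rot: [[0.147, 0.989, -0.0], [0.989, -0.147, 0.0], [-0.0, -0.0, -1.0]]
ft_force: [-0.6, 0.3, -2.2]
width: 39.0
finger_force: 40.8
```

```bash
python3 -c "
from h import *
go(535.7,330.5,101,-5)"
```

```text
at [477.1   8.1 158.8] shift [0.655  0.0213 0.1155] turn [-0.0001  0.     -0.0191] w 39.0 j [-0.01  0.32  2.   -0.    0.82  0.14] t 40.8 F [-0.6  0.3 -2.2]
```

Emit:
{"name": "drive_tool", "arguments": {
  "moves": [
    [[0, 0, -0.04], [0, 0, -0.019], 1],
    [[0.1, 0.003, -0.04], [0, 0, -0.019], 1],
    [[0.2, 0.006, -0.04], [0, 0, -0.019], 1],
    [[0.3, 0.01, -0.04], [0, 0, -0.019], 1],
    [[0.4, 0.014, -0.04], [0, 0, -0.019], 1],
    [[0.5, 0.017, -0.04], [0, 0, -0.019], 1],
    [[0.6, 0.02, -0.04], [0, 0, -0.019], 1],
    [[0.655, 0.022, -0.03], [0, 0, -0.019], 1],
    [[0.655, 0.022, 0.02], [0, 0, -0.019], 1],
    [[0.655, 0.022, 0.07], [0, 0, -0.019], 1],
    [[0.655, 0.022, 0.115], [0, 0, -0.019], 1],
    [[0.655, 0.022, 0.115], [0, 0, -0.019], 1],
    [[0.655, 0.022, 0.115], [0, 0, -0.019], 1],
    [[0.655, 0.022, 0.115], [0, 0, -0.019], 1]
  ]
}}

```text
clock: 42.55
ee_pos: [537.2, 330.7, 102.2]
tool_rot: [[0.088, 0.996, 0.001], [0.996, -0.088, 0.001], [0.001, 0.001, -1.0]]
ft_force: [0.1, 0.9, -0.9]
width: 39.2
finger_force: 40.7
```

```bash
python3 -c "
from h import *
go(536,330.8,50,-5)
"
```

```text
at [537.2 330.7 102.2] shift [-1.000e-04 -2.500e-03  1.044e-01] turn [ 0.0003 -0.0003 -0.0001] w 39.2 j [0.53 0.59 1.69 0.   0.86 0.62] t 42.5 F [ 0.1  0.9 -0.9]
```

Emit:
{"name": "drive_tool", "arguments": {
  "moves": [
    [[0, -0.001, 0.03], [0, 0, 0], 1],
    [[0, -0.001, 0.045], [0, 0, 0], 1],
    [[0, -0.001, 0.055], [0, 0, 0], 1],
    [[0, -0.001, 0.063], [0, 0, 0], 1],
    [[0, -0.001, 0.07], [0, 0, 0], 1],
    [[0, -0.001, 0.07], [0, 0, 0], 1]
  ]
}}

```text
clock: 43.3
ee_pos: [536.1, 330.4, 66.1]
tool_rot: [[0.087, 0.996, -0.0], [0.996, -0.087, -0.0], [-0.0, -0.0, -1.0]]
ft_force: [-0.2, 0.1, -1.2]
width: 38.8
finger_force: 40.7
```

In the hole with no side force; lower fully and release.

Emit:
{"name": "drive_tool", "arguments": {
  "moves": [
    [[0, 0, 0.01], [0, 0, 0], 1],
    [[0, 0, 0.02], [0, 0, 0], 1],
    [[0, 0, 0.028], [0, 0, 0], 1],
    [[0, 0, 0.031], [0, 0, 0], 1],
    [[0, 0, 0.032], [0, 0, 0], 1],
    [[0, 0, 0.032], [0, 0, 0], 1],
    [[0, 0, 0.032], [0, 0, 0], 0.1],
    [[0, 0, 0.032], [0, 0, 0], 0],
    [[0, 0, 0.032], [0, 0, 0], -0.2],
    [[0, 0, 0.032], [0, 0, 0], -0.5],
    [[0, 0, 0.032], [0, 0, 0], -0.5],
    [[0, 0, 0.032], [0, 0, 0], -0.5],
    [[0, 0, 0.032], [0, 0, 0], -0.5],
    [[0, 0, -0.04], [0, 0, 0], -0.6],
    [[0, 0, -0.12], [0, 0, 0], -1],
    [[0, 0, -0.2], [0, 0, 0], -1],
    [[0, 0, -0.28], [0, 0, 0], -1],
    [[0, 0, -0.28], [0, 0, 0], -1]
  ]
}}

```text
clock: 45.55
ee_pos: [538.1, 331.6, 210.1]
tool_rot: [[0.087, 0.996, 0.006], [0.996, -0.087, 0.004], [0.004, 0.006, -1.0]]
ft_force: [0.1, -0.8, 1.3]
width: 85.4
finger_force: 0.0
```

Emit:
{"name": "drive_tool", "arguments": {
  "moves": [
    [[-0.4, 0, 0], [0, 0, 0], -1],
    [[-0.4, 0, 0], [0, 0, 0], -1],
    [[-0.4, 0, 0], [0, 0, 0], -1],
    [[-0.4, 0, 0], [0, 0, 0], -1],
    [[-0.4, 0, 0], [0, 0, 0], -1],
    [[-0.4, 0, 0], [0, 0, 0], -1],
    [[-0.4, 0, 0], [0, 0, 0], -1]
  ]
}}

```text
clock: 46.42
ee_pos: [518.8, 132.5, 206.1]
tool_rot: [[0.086, 0.996, -0.0], [0.996, -0.086, 0.0], [0.0, -0.0, -1.0]]
ft_force: [0.0, -0.2, 1.1]
width: 85.5
finger_force: 0.0
```

```bash
python3 -c "
from h import *
np.set_printoptions(precision=1,suppress=True)
I=[]
for n in('top','scene'):
  p,d=snap(n);P=cloud(n,d);I.append(p[200:340,130:430,::-1] if n=='top' else p[190:330,130:430,::-1])
  for nm,x,y in[('red',531,199),('yel',536,331)]:
    m=near(P,x,y,35,96,118)
    if m.sum()>20: print(n,nm,m.sum(),cv2.minEnclosingCircle(face(n,m,106)),P[m][:,2].mean())
  m=near(P,445,-315,60,92,116);Q=face(n,m,102);print('mug',m.sum(),cv2.minAreaRect(Q) if m.sum() else '')
cv2.imwrite('pics/z.png',cv2.resize(np.vstack(I),None,fx=2.1,fy=2.1))
slate();slate_s()"
```

```text
top yel 22 ((537.8344116210938, 342.9841613769531), 11.466076850891113) 105.26357883379116
mug 78 ((462.58642578125, -336.535400390625), (83.47520446777344, 33.24726104736328), 35.071285247802734)
scene red 119 ((522.443603515625, 203.17550659179688), 21.609352111816406) 103.59479780272963
scene yel 131 ((529.2646484375, 329.54168701171875), 22.52288055419922) 103.5156799970254
mug 79 ((452.1930236816406, -334.3312072753906), (81.03450012207031, 41.750816345214844), 30.981678009033203)
slate ((450.1629333496094, -314.17645263671875), 74.15274047851562) ((444.99395751953125, -306.7225341796875), (126.39554595947266, 147.00770568847656), 121.73114013671875)
slate (383, 240, 50, 33) ((440.8466491699219, -310.61639404296875), 74.65970611572266) ((433.73663330078125, -302.50830078125), (120.33729553222656, 155.05584716796875), 127.63593292236328)
```

View pics/z.png

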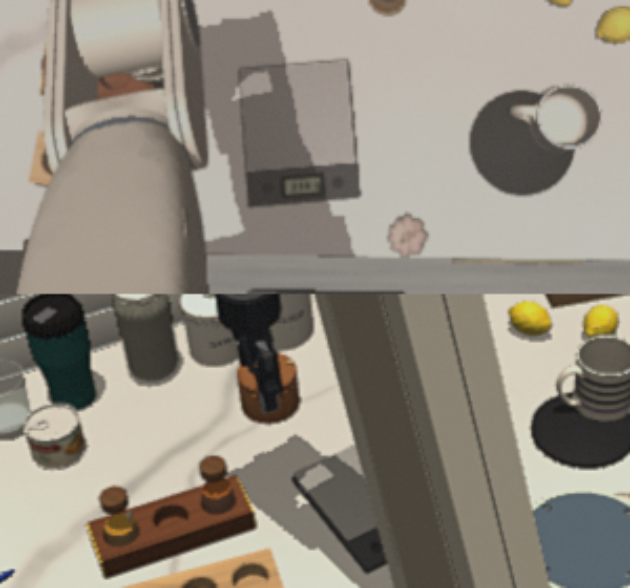

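```bash
python3 -c "
from h import *
np.set_printoptions(precision=1,suppress=True)
for n,dx in(('top',-3.3),('scene',3.4)):
  S=[snap(n) for _ in range(5)];P=cloud(n,np.mean([s[1] for s in S],0))
  m=near(P,475,-355,75,94,112);Q=face(n,m,102);
  (cx,cy),r=cv2.minEnclosingCircle(Q);k=P[m]
  cx,cy=(cx,cy)
  A=np.c_[k[:,:2],np.ones(len(k))];f=np.linalg.lstsq(A,k[:,2],rcond=None)[0]
  q2=Q
  for _ in range(4):
    c=np.median(q2,0);R=np.hypot(*(q2-c).T)
  print(n,m.sum(),'circ',cx+dx,cy,r,'rect',cv2.minAreaRect(Q),'plane',f[:2],k[:,2].mean())
  # rim circle fit robust: points
  x=np.array([cx,cy]);
  for _ in range(30):
    R=np.hypot(*(Q-x).T);w=(R<46)&(R>36);B=np.c_[2*Q[w],np.ones(w.sum())];s=np.linalg.lstsq(B,(Q[w]**2).sum(1),rcond=None)[0];x=s[:2]
  print('fit',x+[dx,0],np.sqrt(s[2]+x@x))
  h=Q[(np.hypot(*(Q-x).T)>50)&(np.hypot(*(Q-x).T)<82)];print('handle',len(h),h.mean(0)-x)
  if n=='top': cv2.imwrite('pics/y.png',cv2.resize(S[0][0][230:300,340:430,::-1],None,fx=6,fy=6))
"
```

```text
top 135 circ 478.11461181640624 -355.94677734375 52.77840042114258 rect ((479.30706787109375, -364.1274719238281), (85.75242614746094, 87.7073974609375), 36.7420768737793) plane [ 0. -0.] 100.80883720617192
fit [ 475.8 -364.3] 41.9252396570516
handle 7 [ 7.8 54.7]
scene 142 circ 473.7469848632812 -363.80902099609375 47.106414794921875 rect ((471.0881042480469, -364.05755615234375), (85.36576080322266, 89.60372924804688), 62.05141067504883) plane [-0.  0.] 98.25479922098316
fit [ 475.1 -363.5] 41.72044506206536
handle 0 [nan nan]<string>:19: RuntimeWarning: Mean of empty slice.
  ret = um.true_divide(
```

View pics/y.png

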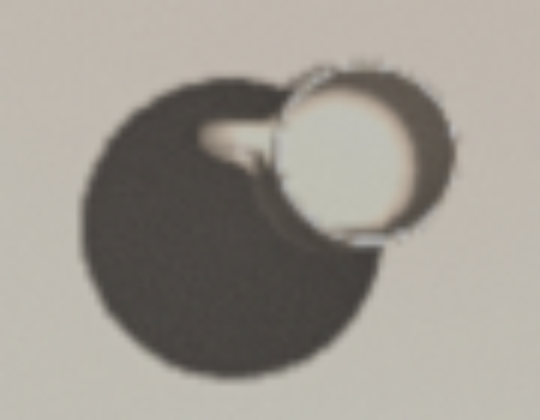

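```bash
python3 -c "
from h import *
go(484.6,-303,180,-8.5)"
```

```text
at [518.7 131.2 206.4] shift [-0.871   0.0081  0.0527] turn [ 0.     -0.      0.0193] w 85.3 j [0.23 0.32 1.85 0.   0.97 0.31] t 47.1 F [ 0.3 -0.4 -0.6]
```

Emit:
{"name": "drive_tool", "arguments": {
  "moves": [
    [[-0.871, 0.008, 0.0], [0, 0, 0.019], -1],
    [[-0.871, 0.008, 0.0], [0, 0, 0.019], -1],
    [[-0.871, 0.008, 0.0], [0, 0, 0.019], -1],
    [[-0.871, 0.008, 0.0], [0, 0, 0.019], -1],
    [[-0.871, 0.008, 0.0], [0, 0, 0.019], -1],
    [[-0.871, 0.008, 0.0], [0, 0, 0.019], -1],
    [[-0.871, 0.008, 0.0], [0, 0, 0.019], -1],
    [[-0.871, 0.008, 0.05], [0, 0, 0.019], -1],
    [[-0.871, 0.008, 0.05], [0, 0, 0.019], -1],
    [[-0.871, 0.008, 0.05], [0, 0, 0.019], -1],
    [[-0.871, 0.008, 0.05], [0, 0, 0.019], -1]
  ]
}}

```text
clock: 48.5
ee_pos: [485.2, -302.5, 182.3]
tool_rot: [[0.146, 0.989, 0.001], [0.989, -0.146, -0.001], [-0.001, 0.001, -1.0]]
ft_force: [0.9, 1.0, 0.5]
width: 85.2
finger_force: 0.0
```

```bash
python3 -c "
from h import *
go(484.6,-303,54,-8.5)"
```

```text
at [ 485.2 -302.5  182.3] shift [-0.001  -0.0014  0.2566] turn [0.0004 0.0002 0.0007] w 85.2 j [-0.58  0.41  1.79  0.    0.95 -0.43] t 48.5 F [0.9 1.  0.5]
```

Emit:
{"name": "drive_tool", "arguments": {
  "moves": [
    [[0, 0, 0.08], [0, 0, 0], -1],
    [[0, 0, 0.15], [0, 0, 0], -1],
    [[0, 0, 0.21], [0, 0, 0], -1],
    [[0, 0, 0.255], [0, 0, 0], -1],
    [[0, 0, 0.255], [0, 0, 0], -1],
    [[0, 0, 0.255], [0, 0, 0], -1]
  ],
  "grip_force": 120
}}

```text
clock: 49.25
ee_pos: [485.4, -303.1, 55.0]
tool_rot: [[0.146, 0.989, 0.001], [0.989, -0.146, -0.001], [-0.001, 0.002, -1.0]]
ft_force: [-0.4, 0.5, 0.7]
width: 85.8
finger_force: 0.0
```

Emit:
{"name": "drive_tool", "arguments": {
  "moves": [
    [[0, 0, 0], [0, 0, 0], -0.4],
    [[0, 0, 0], [0, 0, 0], 0],
    [[0, 0, 0], [0, 0, 0], 0.3],
    [[0, 0, 0], [0, 0, 0], 1],
    [[0, 0, 0], [0, 0, 0], 1],
    [[0, 0, 0], [0, 0, 0], 1],
    [[0, 0, 0], [0, 0, 0], 1],
    [[0, 0, 0], [0, 0, 0], 1]
  ]
}}

```text
clock: 50.25
ee_pos: [484.6, -303.0, 54.5]
tool_rot: [[0.147, 0.989, 0.0], [0.989, -0.147, -0.0], [-0.0, 0.0, -1.0]]
ft_force: [-0.8, 1.9, 7.2]
width: 19.0
finger_force: 112.7
```

Emit:
{"name": "drive_tool", "arguments": {
  "moves": [
    [[0, 0, -0.02], [0, 0, 0], 1],
    [[0, 0, -0.04], [0, 0, 0], 1],
    [[0, 0, -0.05], [0, 0, 0], 1],
    [[0, 0, -0.05], [0, 0, 0], 1]
  ]
}}

```text
clock: 50.75
ee_pos: [484.8, -303.1, 79.3]
tool_rot: [[0.147, 0.989, 0.001], [0.989, -0.147, -0.001], [-0.0, 0.001, -1.0]]
ft_force: [-1.2, 0.3, -2.8]
width: 19.3
finger_force: 113.5
```

```bash
python3 -c "
from h import *
o=ctrl.get_obs()['ee_pos'];slate_s()
go(o[0]-29.5,o[1]+50,54.5,-8.5)"
```

```text
slate (383, 238, 50, 35) ((442.01495361328125, -310.7115783691406), 76.97517395019531) ((438.6193542480469, -307.4561767578125), (138.0403594970703, 150.4969940185547), 130.35360717773438)
at [ 484.6 -303.    79. ] shift [ 0.09   -0.0726  0.049 ] turn [0.0001 0.     0.0003] w 18.7 j [-0.58  0.56  1.84  0.    0.74 -0.43] t 50.8 F [ 0.7  0.2 -2.2]
```

Emit:
{"name": "drive_tool", "arguments": {
  "moves": [
    [[0.03, -0.024, 0], [0, 0, 0], 1],
    [[0.06, -0.05, 0], [0, 0, 0], 1],
    [[0.09, -0.073, 0], [0, 0, 0], 1],
    [[0.09, -0.073, 0.02], [0, 0, 0], 1],
    [[0.09, -0.073, 0.036], [0, 0, 0], 1],
    [[0.09, -0.073, 0.044], [0, 0, 0], 1],
    [[0.09, -0.073, 0.048], [0, 0, 0], 1],
    [[0.09, -0.073, 0.049], [0, 0, 0], 1],
    [[0.09, -0.073, 0.049], [0, 0, 0], 1]
  ]
}}

```text
clock: 51.92
ee_pos: [455.6, -253.4, 54.7]
tool_rot: [[0.147, 0.989, 0.001], [0.989, -0.147, -0.001], [-0.0, 0.001, -1.0]]
ft_force: [1.0, 2.3, 2.9]
width: 19.2
finger_force: 115.5
```

Emit:
{"name": "drive_tool", "arguments": {
  "moves": [
    [[0, 0, 0], [0, 0, 0], 0.4],
    [[0, 0, 0], [0, 0, 0], 0],
    [[0, 0, 0], [0, 0, 0], -0.3],
    [[0, 0, 0], [0, 0, 0], -0.3],
    [[0, 0, 0], [0, 0, 0], -0.3],
    [[0, 0, -0.1], [0, 0, 0], -0.3],
    [[0, 0, -0.2], [0, 0, 0], -0.3],
    [[0, 0, -0.3], [0, 0, 0], -1],
    [[0, 0, -0.35], [0, 0, 0], -1],
    [[0.1, 0, -0.35], [0, 0, 0], -1],
    [[0.3, 0, -0.35], [0, 0, 0], -1],
    [[0.5, 0, -0.35], [0, 0, 0], -1],
    [[0.5, 0, -0.35], [0, 0, 0], -1],
    [[0.5, 0, -0.35], [0, 0, 0], -1],
    [[0.5, 0, -0.35], [0, 0, 0], -1]
  ]
}}

```text
clock: 53.8
ee_pos: [491.7, -5.3, 229.3]
tool_rot: [[0.145, 0.989, -0.0], [0.989, -0.145, -0.0], [-0.0, -0.0, -1.0]]
ft_force: [-1.0, -0.3, -0.1]
width: 85.5
finger_force: 0.0
```

```bash
python3 -c "
from h import *
I=[]
for n in('top','scene'):
  p,d=snap(n);P=cloud(n,d);I.append(p[200:340,130:460,::-1])
  m=near(P,446,-315,75,92,114);Q=face(n,m,102);print('mug',m.sum(),cv2.minAreaRect(Q),P[m][:,2].mean())
cv2.imwrite('pics/x.png',cv2.resize(np.vstack(I),None,fx=2.1,fy=2.1));print(ctrl.get_obs()['clock'])"
```

```text
mug 165 ((452.26043701171875, -310.37451171875), (95.57904052734375, 85.54275512695312), 49.538482666015625) 100.05032667184918
mug 189 ((438.329345703125, -309.9623107910156), (87.57252502441406, 102.79664611816406), 37.81700897216797) 97.56512867459523
53.9
```

View pics/x.png

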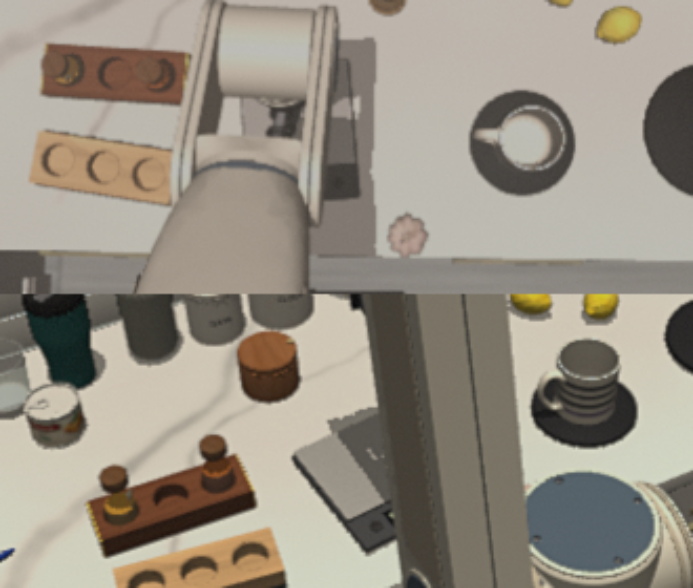

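The mug stands centred on the slate again (top crop about 530,138), and both jars sit in the rack, seated and upright. Handing in.

```bash
python3 -c "
from h import *
print(job.finish_job())"
```

```text
the job is handed in; nothing more can be done
None
```

The mug stands in the middle of the slate, and the red-brown and mustard-yellow jars were weighed in that order and are fully down in the dark rack; the olive-green jar was absent. Midway the mug was knocked aside, so I re-centred it, then handed the job in at about 54 s; no verdict was returned.

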